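# Load the vial shaker and lock its hold-down plate

### The job

Get the small shaker ready and start it: stand the loose white-capped vial in the empty pocket of the shaker's vial block, then lower the hold-down plate by its handle over the two locating pins, large hole on the thick pin, and press it down until it lies flush on both pillars with both spring catches snapped over its ends. Only then push the toggle switch on the housing over, away from the robot, to start it. Lower the plate, do not drop it, and leave the three loaded vials and the other things on the bench as they are.

Things in the scene. Friction and masses are not known exactly. Their poses are not given: they have to be found in the camera images.
- shaker: vial shaker, fixed; origin at z 0 under the platform's middle, x away from the robot, y left along its length. White housing (x -120 to 70, y +-111, top z 40 mm), round knob in front; aluminium platform (112 x 252, top z 48); on it a black block (84 x 100, top z 82) with four round pockets 26 wide, 26 deep (floor z 56) at x +-20, y +-25, and two pillars (34 x 24) at x 0, y +-80, flat tops at z 119
- pin_big (a point): top of the thick locating pin: steel, 12 mm thick, on the +y pillar (x 0, y 80 mm in the shaker's frame), rising 28 mm out of the pillar's flat top; pointed over its upper 10 mm
- pin_small (a point): top of the thin locating pin: steel, 8 mm thick, on the -y pillar (x 0, y -80 mm), same height and shape
- plate: loose aluminium hold-down plate, 80 x 188 x 6 mm, 0.3 kg, flat on the bench; origin at the centre of its underside, y along it, z up. 14 mm hole at y +80 (for the thick pin), 10 mm hole at y -80, four small sight holes. In place its y points as the shaker's. On the pins it first rests on the catch noses 13 mm above the pillars; 8 to 15 N down on the handle drives it past
- handle (a point): middle of the plate's black bar handle, 33 mm above the plate's underside: bar along the plate's y, 14 mm wide (x), 84 mm long, 14 mm high (underside to bar top 40 mm), on two posts
- vial: the vial to load, standing on the bench: white-capped clear sample vial, 22 mm in diameter and 60 mm tall, upright; origin at the centre of its underside, z up along it. The glass body reaches up to about 44 mm, the cap is 20 mm wide
- pocket (a point): centre of the floor of the empty pocket (the front right one, x -20, y -25, z 56 mm in the shaker's frame); axes as the shaker's. A vial in place stands upright with its underside here and its cap 34 mm above the block
- seat (a point): point midway between the two pins, level with the flat tops of the pillars (z 119 mm in the shaker's frame); axes as the shaker's. The plate's origin comes here when it is home
- catch_big (a joint): spring catch beside the thick pin (+y end): 0 closed, where its nose hangs 3 mm over the plate's end; grows (m) up to 0.008 as the plate pushes it outward against its spring; it returns by itself
- catch_small (a joint): the same spring catch beside the thin pin (-y end)
- toggle (a joint): toggle switch at the front right of the housing: 0 off (leaning 0.5 rad to the shaker's -x, toward the robot), 1.0 rad on (leaning 0.5 rad to +x); it stays where it is left and takes under 3 N to push. Pivot at x -97, y -60, z 46 mm in the shaker's frame
- toggle_tip (a point): end of the 40 mm steel bat lever of the switch (11 mm thick near the end, 7 mm lower down)
- loaded_0: vial already loaded in the pocket at x -20, y 25 mm in the shaker's frame, loose: white-capped clear sample vial, 22 mm in diameter and 60 mm tall, upright; origin at the centre of its underside, z up along it
- loaded_1: vial already loaded in the pocket at x 20, y -25 mm in the shaker's frame, loose: white-capped clear sample vial, 22 mm in diameter and 60 mm tall, upright; origin at the centre of its underside, z up along it
- loaded_2: vial already loaded in the pocket at x 20, y 25 mm in the shaker's frame, loose: white-capped clear sample vial, 22 mm in diameter and 60 mm tall, upright; origin at the centre of its underside, z up along it
- tape: roll of masking tape lying flat, 96 mm wide, 25 mm high, a bystander; origin at the centre of its underside
- dropper: small grey-white bottle with black cap, 33 mm wide, 70 mm tall, a bystander; origin at the centre of its underside
- dishes: stack of clear round dishes, 90 mm wide, 43 mm high, a bystander; origin at the centre of its underside
- slides: flat white carton, 31 x 78 x 20 mm, a bystander; origin at the centre of its underside
There are look-alikes about, which are no part of the job. Of the things shaped like the plate, the aluminium one is meant.

How it is judged:
By the outcome, as a careful person would: the job done as asked, in the order asked, and still so for the second after the job is handed in, with the robot touching nothing.
It also fails if it takes over 66 s, if anything falls off the work surface, if the arm or the gripper's body presses on something with over 40 N, if the wrist force passes 120 N, or if a joint passes its speed limit or range.

### The arm

A 6-joint arm with a two-finger parallel gripper is mounted at the origin on the work surface; the furniture and walls round the work are solid. World frame = base frame: x ahead of the robot, y to its left, z up, the work surface at z = 0. Lengths are in m, angles in degrees, forces in N, time in s.
With the tool pointing down it reaches from about 0.35 to 0.875 m from the base axis. Payload 4.2 kg.
Tool frame: the origin (TCP) lies between the finger pads; the fingertips stand 14 mm ahead of it and the grasp point (between the pads) lies 5 mm behind it; z points along the fingers, y is the line along which they close (so a half turn about z gives the same grasp; the last joint's range is limited). The gripper opens to 87 mm and grips with 3 to 60 N. Pads are 19 mm wide; open, the fingers measure 117 mm over their backs; the gripper's body (75 mm by 190 mm) begins 51 mm behind the grasp point.
Start: joints at [83.801, 22.042, 0.453, 0, -68.411, -14.817], TCP at [0.224, 0.583, 0.237] pointing down, gripper open.
Joint ranges: [-179.83, 179.83], [-69.29, 118.12], [-61.27, 80.66], [-181.25, 117.63], [-171.15, -9.14], [-177.46, 177.46]. Speed limits (degrees/s): [159.86, 159.86, 180, 180, 180, 180].

### API

Orientations are given as a 3x3 rotation matrix whose columns are the frame's x, y, z axes.
In Python, from station import * gives the robot as it stands. The module is installed in compiled form; this text tells all that it offers.
- The arm moves only by the tool play_rows, never from a script. Its argument "steps" is a list of rows, each an object of numbers: "ax", "ay", "az": the turn, a rotation vector about the tool's x, y, z in degrees; "dx", "dy", "dz": the shift along the tool's x, y, z in mm; "claw": the finger opening in mm, from 0 to 87. A call has 1 to 20 rows; each row shifts and turns the commanded pose from where the row before left it, along the tool's axes as they then stand; what a row does not reach is not made up. A row lasts 1/10 s, in which the tool goes at most 50 mm and 8.59 degrees, less where a joint would pass 70% of its speed; a pose out of reach is approached as far as the arm can. A call with a gripper value outside its range is refused whole. The fingers move at their own pace and stop on an object; the grip force is fixed at half the most. Time passes only in rows, so rows that do not move let the fingers close. It gives the time, the measured TCP pose, the force, the opening and the grip force at its end, in the units of the state.
- sense(): the state, without advancing time (a new reading comes with each control period).
- capture(name): name is "scene" or "side" or "wrist"; returns a dict with "frame" (420x560x3 uint8, blue, green, red), "range_z" (420x560 float32, m along the optical axis (not along the pixel's ray), 0 where there is no reading), "fx", "fy", "cx", "cy" (pixels), "k1" (the pictures are not rectified: a ray, as slopes to the right and down, at radius r is drawn at 1 + k1 r^2 times it, then the intrinsics apply), "xyz" and "rotation" of the camera in the world. Camera axes: x right, y down, z forward; pixel columns grow to the right and rows downward; lengths in m; the calibration is good to about 2 mm. A picture is of the moment at which its call begins.
- finish_job(): hands the job in; it is judged then, once.
The state is a dict: "time_s": time; "joints": joint angles; "joint_velocities": joint speeds; "effort": joint torques, N m; "tcp_pos": TCP position; "ee_rot": TCP orientation; "wrist_force": force on the tool from outside, world axes, zero at the start; "moment": the same for the moment, N m; "gripper_width": opening from 0.0 (shut) to 1.0 (fully open); "gripper_force": force on a finger pad.
Only numpy, scipy, OpenCV 4.12 (cv2) and the standard library are available. Lean on these libraries where they do the work, as an engineer would, in place of code of your own. Each camera call takes 0.05 s, during which the arm holds its last target. There are 200 camera calls.

## Working session

There is one attempt and no reset: what is moved stays moved. The work goes in short steps, Python scripts to look and compute and a tool call to move; the robot and the scene stay as the last step left them, time stands still between calls to the robot, and variables do not carry over. Pictures are saved under pics/ and viewed, at most 10 in all, crops included, and the job is handed in when it is done.

Besides the shell and the picture viewer there is one more tool, called after ">>>" by a JSON object that holds its "op" and its "data", one argument or row to a line. play_rows: Moves the arm, as the interface text tells. Its arguments: {"type":"object","properties":{"steps":{"type":"array"}},"required":["steps"]}

```bash
mkdir -p pics
cat > h.py <<'E'
from station import *
import numpy as np, cv2
def cloud(c):
    h,w=c["range_z"].shape
    v,u=np.mgrid[0:h,0:w]
    K=np.array([[c["fx"],0,c["cx"]],[0,c["fy"],c["cy"]],[0,0,1.]])
    p=cv2.undistortPoints(np.stack([u,v],-1).reshape(-1,1,2).astype(float),K,np.array([c["k1"],0,0,0.])).reshape(h,w,2)
    z=c["range_z"]
    P=np.dstack([p[...,0]*z,p[...,1]*z,z])@np.array(c["rotation"]).T+np.array(c["xyz"])
    P[z==0]=np.nan
    return P
E
python3 - <<'E'
from h import *
import pickle
for n in("scene","side","wrist"):
    c=capture(n); cv2.imwrite(f"pics/{n}0.png",c["frame"]); pickle.dump(c,open(f"{n}0.pkl","wb")); print(n,c["xyz"],np.array(c["rotation"]).round(3).tolist(),c["fx"],c["k1"])
a=np.hstack([cv2.imread("pics/scene0.png"),cv2.imread("pics/side0.png")])
s=sense();print(s)
E
```

```text
scene [-0.09240874 -0.67565355  1.02222644] [[0.736, -0.492, 0.465], [-0.676, -0.518, 0.523], [-0.017, -0.7, -0.714]] 427.56130510176155 -0.13856170507912483
side [0.47460483 1.24465181 0.6593252 ] [[-1.0, 0.028, -0.002], [0.013, 0.404, -0.915], [-0.025, -0.914, -0.404]] 396.01434350916276 -0.06950569033182316
wrist [0.30141976 0.55348293 0.38432081] [[-0.359, -0.89, -0.28], [-0.933, 0.343, 0.105], [0.002, 0.299, -0.954]] 356.5744835087589 -0.03990350046763341
{'time_s': 0.15, 'joints': array([ 8.38030922e+01,  2.20815890e+01,  3.99099269e-01, -2.00920369e-02,
       -6.84105703e+01, -1.48170629e+01]), 'joint_velocities': array([-0.13853823, -0.16298907,  0.19184989,  0.24329695,  0.03286837,
        0.06300728]), 'effort': array([ 1.81500591e-04, -3.91050732e+01,  1.87586403e+01,  4.22229096e+00,
        1.24037368e-02, -1.39505100e-04]), 'tcp_pos': array([0.22395131, 0.58305326, 0.23571121]), 'ee_rot': array([[ 9.33446669e-01, -3.58715859e-01, -4.99488806e-04],
       [-3.58716192e-01, -9.33445338e-01, -1.57949430e-03],
       [ 1.00344155e-04,  1.65354841e-03, -9.99998628e-01]]), 'wrist_force': array([0.55697143, 0.31715348, 0.20593496]), 'moment': array([-0.01624931, -0.02943981, -0.04182928]), 'gripper_force': 0.0, 'gripper_width': 1.000225608543526}
```

View pics/scene0.png

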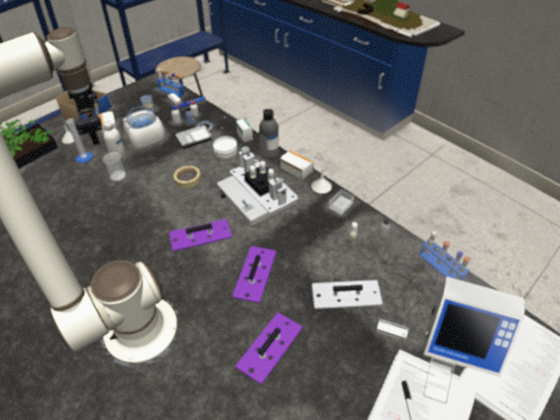

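View pics/side0.png

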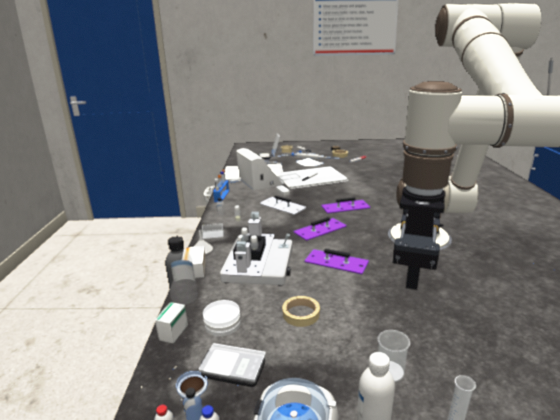

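The scene image shows the shaker at about (262,185). The aluminium plate is at (347,293), and three purple plates at (200,234), (255,273) and (270,347) are look-alikes. The likely vial is at (354,229), with something small at (387,225) and an object at (320,184). The plate meant is the aluminium one. I'll check the vial in a crop and print heights.

Run:
```python
from h import *
import pickle
c=pickle.load(open("scene0.pkl","rb"));P=cloud(c)
f=c["frame"]
cv2.imwrite("pics/crop1.png",cv2.resize(f[130:320,205:415],None,fx=3.8,fy=3.15*1.0,interpolation=cv2.INTER_CUBIC)[:600,:800])
for n,(u,v) in dict(vial=(354,226),b=(387,225),c=(320,184),plateL=(318,293),plateR=(376,293),handle=(347,288),dish=(342,204)).items():
    print(n,np.nanmedian(P[v-1:v+2,u-1:u+2].reshape(-1,3),0).round(4))
# silver plate mask
m=(np.abs(P[...,2]-.006)<.006)&(f.min(2)>120)
n,l,st,ce=cv2.connectedComponentsWithStats(m.astype(np.uint8))
for i in range(1,n):
    if st[i,4]>100:
        q=P[l==i][:,:2]; print(st[i],cv2.minAreaRect(q.astype(np.float32)))
```

```text
vial [ 0.6584 -0.1809  0.0562]
b [ 0.734  -0.2485  0.0527]
c [0.7503 0.0462 0.0229]
plateL [ 0.4317 -0.2497  0.0019]
plateR [ 0.5498 -0.3634  0.0029]
handle [ 0.4828 -0.3083  0.0377]
dish [ 0.7502 -0.0591 -0.0009]
[392  22  48  15 117] ((2.2460732460021973, 0.638599693775177), (0.1454930305480957, 0.33340296149253845), 87.72171020507812)
[312 180  20  13 105] ((0.7581197619438171, 0.04586673155426979), (0.05493609607219696, 0.06637237966060638), 38.979488372802734)
[ 312  279   70   30 1433] ((0.48897480964660645, -0.3058791160583496), (0.08989396691322327, 0.19218170642852783), 49.63884353637695)
[ 103  299   74   64 1002] ((0.00017371773719787598, -0.033560723066329956), (0.14048682153224945, 0.20119157433509827), 89.36054992675781)
[ 368  315  192  105 7474] ((0.5239548683166504, -0.7135235071182251), (0.267864465713501, 0.5905982255935669), 61.14022445678711)
```

View pics/crop1.png

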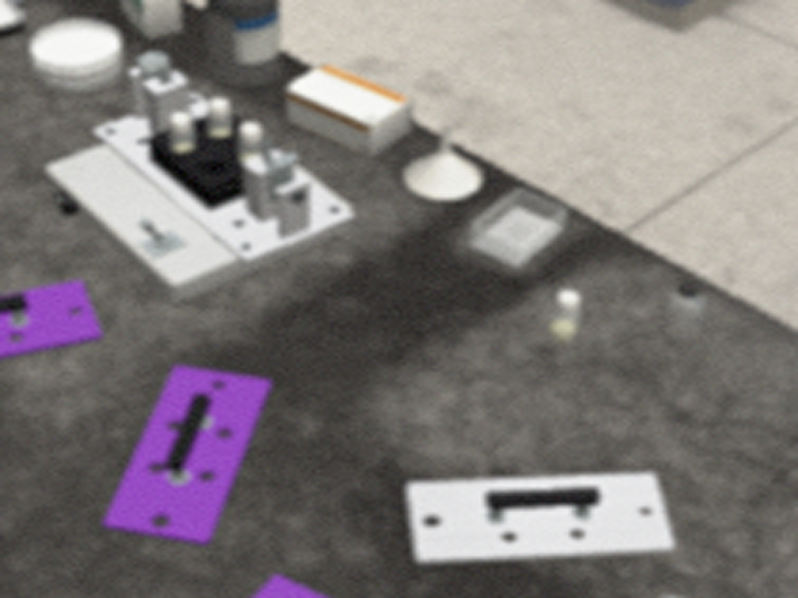

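The crop shows the white-capped clear vial at scene pixel (354,228), the one meant. Its neighbour at (386,208) has a black cap, so it is a look-alike. The aluminium plate's larger hole is at its left end (319,295), and the empty pocket is front right.

Run:
```python
from h import *
import pickle
for n in("scene","side"):
    c=pickle.load(open(n+"0.pkl","rb"));P=cloud(c);f=c["frame"].astype(int)
    R=(P[...,0]>.45)&(P[...,0]<.85)&(P[...,1]>-.12)&(P[...,1]<.3)
    for lo,hi,bright in((.034,.055,110),(.112,.126,0),(.128,.16,0),(.100,.109,0)):
        m=R&(P[...,2]>lo)&(P[...,2]<hi)&(f.min(2)>bright)
        k,l,st,ce=cv2.connectedComponentsWithStats(m.astype(np.uint8),connectivity=8)
        for i in range(1,k):
            if st[i,4]>8:
                q=P[l==i]; print(n,lo,ce[i].round(),st[i,4],q.mean(0).round(4),cv2.minAreaRect(q[:,:2].astype(np.float32)))
    m=(P[...,2]>.05)&(P[...,2]<.07)&(np.hypot(P[...,0]-.66,P[...,1]+.18)<.03); print(P[m].mean(0),m.sum())
```

```text
scene 0.034 [274. 146.] 42 [0.7585 0.2937 0.0456] ((0.758952260017395, 0.29311299324035645), (0.011728433892130852, 0.049150217324495316), 87.65284729003906)
scene 0.034 [297. 160.] 368 [0.7618 0.1722 0.0471] ((0.7621366381645203, 0.17695924639701843), (0.06787711381912231, 0.10953059792518616), 7.846166610717773)
scene 0.034 [257. 164.] 30 [0.6442 0.26   0.0456] ((0.6452909111976624, 0.25897619128227234), (0.04178165644407272, 0.014578502625226974), 49.2815055847168)
scene 0.034 [252. 195.] 1505 [0.5279 0.1513 0.0413] ((0.5614432096481323, 0.16908152401447296), (0.25682365894317627, 0.19016051292419434), 82.2747802734375)
scene 0.034 [322. 177.] 15 [0.7628 0.0503 0.0436] ((0.7621124386787415, 0.0505649708211422), (0.006973657291382551, 0.014616753906011581), 23.216535568237305)
scene 0.034 [284. 185.] 9 [0.6415 0.1148 0.04  ] ((0.6427602767944336, 0.11500260978937149), (0.0256582610309124, 0.0068143270909786224), 47.04769515991211)
scene 0.112 [273. 130.] 36 [0.7584 0.2947 0.1186] ((0.7603952884674072, 0.2943422794342041), (0.009283364750444889, 0.04579862207174301), 87.679878234863
[... 3763 characters left out ...]
.01225271075963974), 5.909727573394775)
side 0.1 [245. 233.] 18 [0.6029 0.1476 0.1045] ((0.6034622192382812, 0.1472325176000595), (0.015696974471211433, 0.008982419036328793), 2.8784031867980957)
side 0.1 [254. 241.] 20 [0.5709 0.2027 0.1041] ((0.5702543258666992, 0.20229041576385498), (0.018440023064613342, 0.012635011225938797), 9.055112838745117)
side 0.1 [248. 250.] 11 [0.585  0.258  0.1049] ((0.5838453769683838, 0.254772812128067), (0.031100930646061897, 0.003420722670853138), 69.78346252441406)
side 0.1 [241. 256.] 29 [0.6006 0.2899 0.1043] ((0.6013421416282654, 0.2899755537509918), (0.02811414934694767, 0.010747628286480904), 7.475747585296631)
[ 0.66274976 -0.16833009  0.05534144] 17
```

>>> {"op": "play_rows", "data": {
  "steps": [
    {"az": -6.5,"dz": -40},
    {"az": -6.5,"dz": -40},
    {"dz": -44},
    {"dx": 30,"dy": 24},
    {"dx": 30,"dy": 24},
    {"dx": 30,"dy": 24},
    {"dx": 30,"dy": 24},
    {"dx": 30,"dy": 24},
    {"dx": 30,"dy": 24},
    {"dx": 30,"dy": 24},
    {"dx": 30,"dy": 24},
    {"dx": 30,"dy": 24},
    {"dx": 30,"dy": 24},
    {"dx": 30,"dy": 24},
    {"dx": 30,"dy": 24},
    {"dx": 30,"dy": 24},
    {"dx": 30,"dy": 24},
    {"dx": 30,"dy": 24},
    {"dx": 0}
  ]
}}

```text
invalid input at $.steps[0]: expected keys ax, ay, az, dx, dy, dz, claw
```

>>> {"op": "play_rows", "data": {
  "steps": [
    {"dx": 0},
    {"dx": 0}
  ]
}}

```text
invalid input at $.steps[0]: expected keys ax, ay, az, dx, dy, dz, claw
```

Run:
```python
from h import *
import pickle
s=sense();print(s["time_s"],s["tcp_pos"],s["ee_rot"].round(4).tolist(),s["joints"].round(1))
c=capture("wrist");cv2.imwrite("pics/w1.png",c["frame"]);pickle.dump(c,open("w1.pkl","wb"))
P=cloud(c)
m=(P[...,2]>.114)&(P[...,2]<.124)
k,l,st,ce=cv2.connectedComponentsWithStats(m.astype(np.uint8))
for i in range(1,k):
    if st[i,4]>60:
        q=P[l==i]; print(ce[i].round(),st[i,4],np.median(q,0).round(4),cv2.minAreaRect(q[:,:2].astype(np.float32)))
```

```text
0.15 [0.22395131 0.58305326 0.23571121] [[0.9334, -0.3587, -0.0005], [-0.3587, -0.9334, -0.0016], [0.0001, 0.0017, -1.0]] [ 83.8  22.1   0.4  -0.  -68.4 -14.8]
[ 56. 152.] 1487 [0.3187 0.7224 0.1199] ((0.3197631537914276, 0.7303494215011597), (0.037749845534563065, 0.04924312233924866), 84.21847534179688)
```

View pics/w1.png

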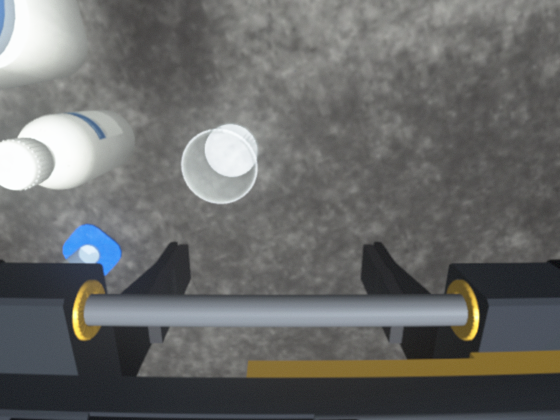

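The image was taken at the start pose because the move was refused. It shows only the bench and the fingers at rows above 250, so targets should sit in the upper half, under the camera. I'll resend with all keys.

>>> {"op": "play_rows", "data": {
  "steps": [
    {"ax": 0,"ay": 0,"az": -6.5,"dx": 0,"dy": 0,"dz": -40,"claw": 87},
    {"ax": 0,"ay": 0,"az": -6.5,"dx": 0,"dy": 0,"dz": -40,"claw": 87},
    {"ax": 0,"ay": 0,"az": 0,"dx": 0,"dy": 0,"dz": -44,"claw": 87},
    {"ax": 0,"ay": 0,"az": 0,"dx": 22,"dy": 24,"dz": 0,"claw": 87},
    {"ax": 0,"ay": 0,"az": 0,"dx": 22,"dy": 24,"dz": 0,"claw": 87},
    {"ax": 0,"ay": 0,"az": 0,"dx": 22,"dy": 24,"dz": 0,"claw": 87},
    {"ax": 0,"ay": 0,"az": 0,"dx": 22,"dy": 24,"dz": 0,"claw": 87},
    {"ax": 0,"ay": 0,"az": 0,"dx": 22,"dy": 24,"dz": 0,"claw": 87},
    {"ax": 0,"ay": 0,"az": 0,"dx": 22,"dy": 24,"dz": 0,"claw": 87},
    {"ax": 0,"ay": 0,"az": 0,"dx": 22,"dy": 24,"dz": 0,"claw": 87},
    {"ax": 0,"ay": 0,"az": 0,"dx": 22,"dy": 24,"dz": 0,"claw": 87},
    {"ax": 0,"ay": 0,"az": 0,"dx": 22,"dy": 24,"dz": 0,"claw": 87},
    {"ax": 0,"ay": 0,"az": 0,"dx": 22,"dy": 24,"dz": 0,"claw": 87},
    {"ax": 0,"ay": 0,"az": 0,"dx": 22,"dy": 24,"dz": 0,"claw": 87},
    {"ax": 0,"ay": 0,"az": 0,"dx": 22,"dy": 24,"dz": 0,"claw": 87},
    {"ax": 0,"ay": 0,"az": 0,"dx": 22,"dy": 24,"dz": 0,"claw": 87},
    {"ax": 0,"ay": 0,"az": 0,"dx": 22,"dy": 24,"dz": 0,"claw": 87},
    {"ax": 0,"ay": 0,"az": 0,"dx": 22,"dy": 24,"dz": 0,"claw": 87},
    {"ax": 0,"ay": 0,"az": 0,"dx": 0,"dy": 0,"dz": 0,"claw": 87},
    {"ax": 0,"ay": 0,"az": 0,"dx": 0,"dy": 0,"dz": 0,"claw": 87}
  ]
}}

```text
time_s: 2.2
tcp_pos: [0.5008, 0.1804, 0.3602]
ee_rot: [[0.99, -0.141, -0.001], [-0.141, -0.99, -0.0], [-0.001, 0.0, -1.0]]
wrist_force: [0.2, -0.4, 0.9]
gripper_width: 1.003
gripper_force: 0.0
```

Run:
```python
from h import *
import pickle
s=sense();print(s["time_s"],s["tcp_pos"],s["ee_rot"].round(4).tolist(),s["joints"].round(1))
c=capture("wrist");cv2.imwrite("pics/w2.png",c["frame"]);pickle.dump(c,open("w2.pkl","wb"))
P=cloud(c)
for lo,hi in((.113,.124),(.130,.15),(.044,.052),(.078,.086)):
  m=(P[...,2]>lo)&(P[...,2]<hi)
  k,l,st,ce=cv2.connectedComponentsWithStats(m.astype(np.uint8))
  for i in range(1,k):
    if st[i,4]>25:
        q=P[l==i]; print(lo,ce[i].round(),st[i,4],np.median(q,0).round(4),cv2.minAreaRect(q[:,:2].astype(np.float32)))
```

```text
2.2 [0.50075428 0.18040197 0.36019165] [[0.99, -0.141, -0.0007], [-0.141, -0.99, -0.0001], [-0.0007, 0.0002, -1.0]] [ 37.3   9.3   0.4  -0.  -81.1  44.6]
0.113 [300.  64.] 225 [0.605  0.1397 0.1165] ((0.6050841808319092, 0.1394721418619156), (0.01659253239631653, 0.0165223628282547), 35.94258117675781)
0.113 [252.  64.] 225 [0.6115 0.1891 0.1164] ((0.6112784743309021, 0.18943126499652863), (0.01575268618762493, 0.016702046617865562), 81.93904113769531)
0.113 [351.  82.] 732 [0.58   0.0899 0.1195] ((0.5787670612335205, 0.08845572173595428), (0.02424074336886406, 0.03322448208928108), 81.56556701660156)
0.113 [200.  84.] 641 [0.5996 0.2445 0.1195] ((0.5992830395698547, 0.24659153819084167), (0.024687308818101883, 0.03321780264377594), 81.47219848632812)
0.113 [387.  82.] 145 [0.5741 0.0503 0.1146] ((0.5738369822502136, 0.05107538402080536), (0.007992365397512913, 0.029656939208507538), 80.34073638916016)
0.113 [165.  86.] 150 [0.6038 0.2838 0.1145] ((0.6038165092468262, 0.28291067481040955), (0.007942278869450092, 0.02984137274324894), 83.96788024902344)
0.113 [253. 103.] 200 [0.5726 0
[... 2150 characters left out ...]
.45696577429771423), (0.015815427526831627, 0.00806550495326519), 14.933980941772461)
0.044 [323. 160.] 103 [0.4868 0.1189 0.0482] ((0.48471230268478394, 0.11750981211662292), (0.015282970853149891, 0.019604401662945747), 2.894731044769287)
0.078 [276.  82.] 5100 [0.5903 0.167  0.0825] ((0.5890872478485107, 0.16717717051506042), (0.10096890479326248, 0.08421029150485992), 82.39724731445312)
0.078 [216.  84.] 35 [0.5987 0.2346 0.0822] ((0.5980479121208191, 0.23469480872154236), (0.0005734357982873917, 0.031857896596193314), 83.23819732666016)
0.078 [325. 178.] 64 [0.4718 0.1223 0.0828] ((0.4710119664669037, 0.12194420397281647), (0.009983120486140251, 0.009445958770811558), 38.08182144165039)
```

View pics/w2.png

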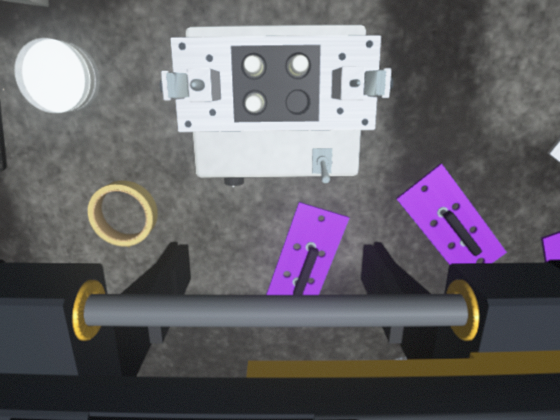

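The wrist image shows the shaker with the empty pocket at (298,102), the three vials, the pins at (196,85) thick and (355,83) thin, and the toggle at (323,165) leaning toward the robot. The shaker's origin is about (0.589, 0.1673) and its yaw about -7.4°. Next I go over the vial.

>>> {"op": "play_rows", "data": {
  "steps": [
    {"ax": 0,"ay": 0,"az": 0,"dx": 16,"dy": 41,"dz": 0,"claw": 87},
    {"ax": 0,"ay": 0,"az": 0,"dx": 16,"dy": 41,"dz": 0,"claw": 87},
    {"ax": 0,"ay": 0,"az": 0,"dx": 16,"dy": 41,"dz": 0,"claw": 87},
    {"ax": 0,"ay": 0,"az": 0,"dx": 16,"dy": 41,"dz": 0,"claw": 87},
    {"ax": 0,"ay": 0,"az": 0,"dx": 16,"dy": 41,"dz": 10,"claw": 87},
    {"ax": 0,"ay": 0,"az": 0,"dx": 16,"dy": 41,"dz": 20,"claw": 87},
    {"ax": 0,"ay": 0,"az": 0,"dx": 16,"dy": 41,"dz": 20,"claw": 87},
    {"ax": 0,"ay": 0,"az": 0,"dx": 16,"dy": 41,"dz": 20,"claw": 87},
    {"ax": 0,"ay": 0,"az": 0,"dx": 0,"dy": 0,"dz": 0,"claw": 50},
    {"ax": 0,"ay": 0,"az": 0,"dx": 0,"dy": 0,"dz": 0,"claw": 50},
    {"ax": 0,"ay": 0,"az": 0,"dx": 0,"dy": 0,"dz": 0,"claw": 50}
  ]
}}

```text
time_s: 3.35
tcp_pos: [0.5821, -0.1604, 0.2914]
ee_rot: [[0.99, -0.138, 0.001], [-0.138, -0.99, -0.0], [0.001, -0.0, -1.0]]
wrist_force: [0.2, 0.0, 0.2]
gripper_width: 0.81
gripper_force: 0.0
```

```bash
cat >> h.py <<'E'
def comps(P,lo,hi,mn=25,extra=True):
  m=(P[...,2]>lo)&(P[...,2]<hi)&extra
  k,l,st,ce=cv2.connectedComponentsWithStats(m.astype(np.uint8))
  for i in range(1,k):
    if st[i,4]>mn:
        q=P[l==i]; r=cv2.minAreaRect(q[:,:2].astype(np.float32)); print(lo,ce[i].round(),st[i,4],np.median(q,0).round(4),np.round(r[0],4),np.round(r[1],4),round(r[2],1))
def shift(t):
    s=sense(); d=s["ee_rot"].T@(np.array(t)-s["tcp_pos"]); print("tcp",s["tcp_pos"].round(4),"shift mm",(d*1000).round(1),"t",s["time_s"])
E
python3 - <<'E'
from h import *
s=sense();print(s["ee_rot"].round(4).tolist(),s["joints"].round(1))
c=capture("wrist");cv2.imwrite("pics/w3.png",c["frame"])
P=cloud(c)
comps(P,.05,.066); comps(P,.035,.05)
E
```

```text
[[0.9905, -0.1376, 0.0015], [-0.1376, -0.9905, -0.0001], [0.0015, -0.0001, -1.0]] [ -0.1  18.1   2.5   0.  -74.3  82.1]
0.05 [330.   9.] 258 [ 0.7327 -0.2336  0.0545] [ 0.7344 -0.2372] [0.0278 0.0146] 81.5
0.05 [39. 22.] 103 [0.7637 0.0515 0.0577] [0.764  0.0523] [0.0048 0.0091] 52.6
0.05 [278.  88.] 276 [ 0.6657 -0.1751  0.06  ] [ 0.6657 -0.1752] [0.0182 0.0188] 36.2
0.05 [ 84. 161.] 49 [0.6204 0.0499 0.0514] [0.6206 0.0498] [0.0091 0.0074] 47.7
0.05 [ 26. 178.] 360 [0.613  0.1146 0.0584] [0.6177 0.1233] [0.0492 0.026 ] 39.4
0.05 [ 58. 173.] 48 [0.6109 0.0833 0.0513] [0.611  0.0832] [0.0087 0.0077] 77.3
0.05 [ 64. 191.] 165 [0.592  0.0751 0.0581] [0.5937 0.0847] [0.0297 0.012 ] 58.4
0.05 [ 95. 200.] 215 [0.5758 0.047  0.0584] [0.5753 0.0477] [0.0312 0.0124] 16.0
0.05 [  7. 221.] 78 [0.5655 0.1572 0.0601] [0.5667 0.1568] [0.0128 0.0058] 12.8
0.05 [ 97. 237.] 37 [0.5294 0.0611 0.0515] [0.5293 0.0609] [0.0083 0.0062] 54.0
0.035 [327.  13.] 248 [ 0.7295 -0.2314  0.0459] [ 0.7339 -0.2374] [0.0335 0.0199] 80.1
0.035 [50. 25.] 170 [0.7632 0.0508 0.0392] [0.7644 0.0523] [0.0133 0.0162] 67.1
0.035 [277.  89.] 72 [ 0.6655 -0.1739  0.0396] [ 0.6655 -0.175 ] [0.0215 0.0214] 17.7
0.035 [ 59. 201.] 7418 [0.5943 0.0939 0.0472] [0.564  0.1189] [0.1509 0.1772] 82.1
0.035 [404. 224.] 832 [ 0.4908 -0.3049  0.0402] [ 0.4889 -0.3045] [0.015  0.0841] 49.9
0.035 [236. 343.] 517 [ 0.3478 -0.0751  0.04  ] [ 0.3478 -0.0736] [0.08  0.015] 33.3
```

View pics/w3.png

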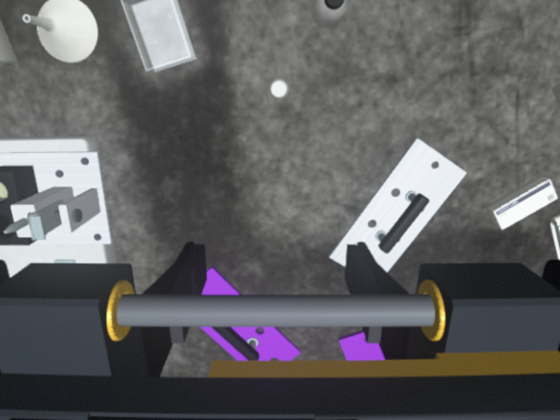

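The image shows the white cap at (279,88), position (0.6656, -0.1751), and the aluminium plate at (400,205). I go down on the vial.

>>> {"op": "play_rows", "data": {
  "steps": [
    {"ax": 0,"ay": 0,"az": 0,"dx": 21,"dy": 1,"dz": 0,"claw": 50},
    {"ax": 0,"ay": 0,"az": 0,"dx": 21,"dy": 1,"dz": 0,"claw": 50},
    {"ax": 0,"ay": 0,"az": 0,"dx": 21,"dy": 1,"dz": 0,"claw": 50},
    {"ax": 0,"ay": 0,"az": 0,"dx": 21,"dy": 0,"dz": 0,"claw": 50},
    {"ax": 0,"ay": 0,"az": 0,"dx": 0,"dy": 0,"dz": 35,"claw": 50},
    {"ax": 0,"ay": 0,"az": 0,"dx": 0,"dy": 0,"dz": 40,"claw": 50},
    {"ax": 0,"ay": 0,"az": 0,"dx": 0,"dy": 0,"dz": 40,"claw": 50},
    {"ax": 0,"ay": 0,"az": 0,"dx": 0,"dy": 0,"dz": 40,"claw": 50},
    {"ax": 0,"ay": 0,"az": 0,"dx": 0,"dy": 0,"dz": 20,"claw": 50},
    {"ax": 0,"ay": 0,"az": 0,"dx": 0,"dy": 0,"dz": 0,"claw": 50},
    {"ax": 0,"ay": 0,"az": 0,"dx": 0,"dy": 0,"dz": 0,"claw": 50}
  ]
}}

```text
time_s: 4.5
tcp_pos: [0.6656, -0.1754, 0.1172]
ee_rot: [[0.991, -0.137, 0.002], [-0.137, -0.991, -0.001], [0.002, 0.0, -1.0]]
wrist_force: [0.8, -0.7, 0.6]
gripper_width: 0.575
gripper_force: 0.0
```

Run:
```python
from h import *
shift([.6656,-.1751,.042]); print(sense()["ee_rot"].round(4).tolist())
```

```text
tcp [ 0.6656 -0.1754  0.1172] shift mm [-0.2 -0.3 75.2] t 4.5
[[0.9905, -0.1373, 0.0023], [-0.1373, -0.9905, -0.0008], [0.0024, 0.0005, -1.0]]
```

>>> {"op": "play_rows", "data": {
  "steps": [
    {"ax": 0,"ay": 0,"az": 0,"dx": 0,"dy": 0,"dz": 30,"claw": 50},
    {"ax": 0,"ay": 0,"az": 0,"dx": 0,"dy": 0,"dz": 25,"claw": 50},
    {"ax": 0,"ay": 0,"az": 0,"dx": 0,"dy": 0,"dz": 20,"claw": 50},
    {"ax": 0,"ay": 0,"az": 0,"dx": 0,"dy": 0,"dz": 0,"claw": 50},
    {"ax": 0,"ay": 0,"az": 0,"dx": 0,"dy": 0,"dz": 0,"claw": 10},
    {"ax": 0,"ay": 0,"az": 0,"dx": 0,"dy": 0,"dz": 0,"claw": 10},
    {"ax": 0,"ay": 0,"az": 0,"dx": 0,"dy": 0,"dz": 0,"claw": 10},
    {"ax": 0,"ay": 0,"az": 0,"dx": 0,"dy": 0,"dz": 0,"claw": 10},
    {"ax": 0,"ay": 0,"az": 0,"dx": 0,"dy": 0,"dz": 0,"claw": 10},
    {"ax": 0,"ay": 0,"az": 0,"dx": 0,"dy": 0,"dz": 0,"claw": 10},
    {"ax": 0,"ay": 0,"az": 0,"dx": 0,"dy": 0,"dz": 0,"claw": 10},
    {"ax": 0,"ay": 0,"az": 0,"dx": 0,"dy": 0,"dz": 0,"claw": 10}
  ]
}}

```text
time_s: 5.7
tcp_pos: [0.665, -0.1765, 0.0414]
ee_rot: [[0.99, -0.139, 0.001], [-0.139, -0.99, -0.0], [0.001, 0.0, -1.0]]
wrist_force: [-0.4, -0.0, 4.4]
gripper_width: 0.246
gripper_force: 29.8
```

>>> {"op": "play_rows", "data": {
  "steps": [
    {"ax": 0,"ay": 0,"az": 0,"dx": 0,"dy": 0,"dz": -20,"claw": 10},
    {"ax": 0,"ay": 0,"az": 0,"dx": 0,"dy": 0,"dz": -35,"claw": 10},
    {"ax": 0,"ay": 0,"az": 0,"dx": 0,"dy": 0,"dz": -40,"claw": 10},
    {"ax": 0,"ay": 0,"az": 0,"dx": 0,"dy": 0,"dz": -40,"claw": 10},
    {"ax": 0,"ay": 0,"az": 0,"dx": 0,"dy": 0,"dz": -40,"claw": 10},
    {"ax": 0,"ay": 0,"az": 0,"dx": 0,"dy": 0,"dz": -35,"claw": 10},
    {"ax": 0,"ay": 0,"az": 0,"dx": -9,"dy": -19,"dz": 0,"claw": 10},
    {"ax": 0,"ay": 0,"az": 0,"dx": -18,"dy": -38,"dz": 0,"claw": 10},
    {"ax": 0,"ay": 0,"az": 0,"dx": -18,"dy": -38,"dz": 0,"claw": 10},
    {"ax": 0,"ay": 0,"az": 0,"dx": -18,"dy": -38,"dz": 0,"claw": 10},
    {"ax": 0,"ay": 0,"az": 0,"dx": -18,"dy": -38,"dz": 0,"claw": 10},
    {"ax": 0,"ay": 0,"az": 0,"dx": -18,"dy": -38,"dz": 0,"claw": 10},
    {"ax": 0,"ay": 0,"az": 0,"dx": -18,"dy": -38,"dz": 0,"claw": 10},
    {"ax": 0,"ay": 0,"az": 0,"dx": -18,"dy": -38,"dz": 0,"claw": 10},
    {"ax": 0,"ay": 0,"az": 0,"dx": -9,"dy": -19,"dz": 0,"claw": 10},
    {"ax": 0,"ay": 0,"az": 0,"dx": 0,"dy": 0,"dz": 0,"claw": 10},
    {"ax": 0,"ay": 0,"az": 0,"dx": 0,"dy": 0,"dz": 0,"claw": 10},
    {"ax": 0,"ay": 0,"az": 0,"dx": 0,"dy": 0,"dz": 0,"claw": 10}
  ]
}}

```text
time_s: 7.5
tcp_pos: [0.5643, 0.1439, 0.2501]
ee_rot: [[0.99, -0.14, -0.001], [-0.14, -0.99, -0.0], [-0.001, 0.0, -1.0]]
wrist_force: [0.4, -0.2, -0.9]
gripper_width: 0.241
gripper_force: 29.8
```

Run:
```python
from h import *
s=sense();print(s["gripper_width"],s["wrist_force"],s["ee_rot"].round(4).tolist(),s["joints"].round(1))
shift([.5660,.1451,.100])
```

```text
0.2411938596577962 [ 0.4023001  -0.18032618 -0.88062505] [[0.9901, -0.1404, -0.0008], [-0.1404, -0.9901, -0.0004], [-0.0007, 0.0005, -1.0]] [ 30.2  17.4  -4.5  -0.  -68.2  51.7]
tcp [0.5643 0.1439 0.2501] shift mm [  1.6  -1.5 150.1] t 7.5
```

>>> {"op": "play_rows", "data": {
  "steps": [
    {"ax": 0,"ay": 0,"az": 0,"dx": 1.5,"dy": -1.5,"dz": 20,"claw": 10},
    {"ax": 0,"ay": 0,"az": 0,"dx": 0,"dy": 0,"dz": 30,"claw": 10},
    {"ax": 0,"ay": 0,"az": 0,"dx": 0,"dy": 0,"dz": 30,"claw": 10},
    {"ax": 0,"ay": 0,"az": 0,"dx": 0,"dy": 0,"dz": 25,"claw": 10},
    {"ax": 0,"ay": 0,"az": 0,"dx": 0,"dy": 0,"dz": 10,"claw": 10},
    {"ax": 0,"ay": 0,"az": 0,"dx": 0,"dy": 0,"dz": 0,"claw": 10},
    {"ax": 0,"ay": 0,"az": 0,"dx": 0,"dy": 0,"dz": 0,"claw": 10},
    {"ax": 0,"ay": 0,"az": 0,"dx": 0,"dy": 0,"dz": 0,"claw": 10}
  ]
}}

```text
time_s: 8.3
tcp_pos: [0.5671, 0.1462, 0.1372]
ee_rot: [[0.99, -0.14, 0.003], [-0.14, -0.99, 0.001], [0.003, -0.002, -1.0]]
wrist_force: [-0.1, 0.1, 0.6]
gripper_width: 0.242
gripper_force: 29.8
```

Run:
```python
from h import *
shift([.5660,.1451,.099])
c=capture("side"); cv2.imwrite("pics/s4.png",cv2.resize(c["frame"][160:310,170:370],None,fx=4,fy=4,interpolation=cv2.INTER_CUBIC))
```

```text
tcp [0.5671 0.1462 0.1372] shift mm [-1.   1.3 38.2] t 8.3
```

>>> {"op": "play_rows", "data": {
  "steps": [
    {"ax": 0,"ay": 0,"az": 0,"dx": -0.5,"dy": 0.6,"dz": 4,"claw": 10},
    {"ax": 0,"ay": 0,"az": 0,"dx": 0,"dy": 0,"dz": 5,"claw": 10},
    {"ax": 0,"ay": 0,"az": 0,"dx": 0,"dy": 0,"dz": 5,"claw": 10},
    {"ax": 0,"ay": 0,"az": 0,"dx": 0,"dy": 0,"dz": 5,"claw": 10},
    {"ax": 0,"ay": 0,"az": 0,"dx": 0,"dy": 0,"dz": 0,"claw": 10},
    {"ax": 0,"ay": 0,"az": 0,"dx": 0,"dy": 0,"dz": 0,"claw": 10}
  ]
}}

```text
time_s: 8.95
tcp_pos: [0.5654, 0.1454, 0.1163]
ee_rot: [[0.99, -0.139, -0.0], [-0.139, -0.99, -0.0], [-0.0, 0.0, -1.0]]
wrist_force: [-1.3, 0.8, -0.1]
gripper_width: 0.244
gripper_force: 29.8
```

>>> {"op": "play_rows", "data": {
  "steps": [
    {"ax": 0,"ay": 0,"az": 0,"dx": 0,"dy": 0,"dz": 5,"claw": 10},
    {"ax": 0,"ay": 0,"az": 0,"dx": 0,"dy": 0,"dz": 5,"claw": 10},
    {"ax": 0,"ay": 0,"az": 0,"dx": 0,"dy": 0,"dz": 4,"claw": 10},
    {"ax": 0,"ay": 0,"az": 0,"dx": 0,"dy": 0,"dz": 2,"claw": 10},
    {"ax": 0,"ay": 0,"az": 0,"dx": 0,"dy": 0,"dz": 0,"claw": 10},
    {"ax": 0,"ay": 0,"az": 0,"dx": 0,"dy": 0,"dz": 0,"claw": 10}
  ]
}}

```text
time_s: 9.55
tcp_pos: [0.5655, 0.1455, 0.1006]
ee_rot: [[0.99, -0.139, 0.0], [-0.139, -0.99, -0.0], [0.0, 0.0, -1.0]]
wrist_force: [-0.2, -0.7, -0.8]
gripper_width: 0.245
gripper_force: 29.8
```

>>> {"op": "play_rows", "data": {
  "steps": [
    {"ax": 0,"ay": 0,"az": 0,"dx": 0,"dy": 0,"dz": 1.5,"claw": 10},
    {"ax": 0,"ay": 0,"az": 0,"dx": 0,"dy": 0,"dz": 1,"claw": 10},
    {"ax": 0,"ay": 0,"az": 0,"dx": 0,"dy": 0,"dz": 0,"claw": 32},
    {"ax": 0,"ay": 0,"az": 0,"dx": 0,"dy": 0,"dz": 0,"claw": 32},
    {"ax": 0,"ay": 0,"az": 0,"dx": 0,"dy": 0,"dz": 0,"claw": 32},
    {"ax": 0,"ay": 0,"az": 0,"dx": 0,"dy": 0,"dz": 0,"claw": 32},
    {"ax": 0,"ay": 0,"az": 0,"dx": 0,"dy": 0,"dz": -10,"claw": 32},
    {"ax": 0,"ay": 0,"az": 0,"dx": 0,"dy": 0,"dz": -25,"claw": 32},
    {"ax": 0,"ay": 0,"az": 0,"dx": 0,"dy": 0,"dz": -40,"claw": 32},
    {"ax": 0,"ay": 0,"az": 0,"dx": 0,"dy": 0,"dz": -40,"claw": 32},
    {"ax": 0,"ay": 0,"az": 0,"dx": 0,"dy": 0,"dz": -40,"claw": 32},
    {"ax": 0,"ay": 0,"az": 0,"dx": -25,"dy": 0,"dz": -35,"claw": 32},
    {"ax": 0,"ay": 0,"az": 0,"dx": -40,"dy": 0,"dz": 0,"claw": 87},
    {"ax": 0,"ay": 0,"az": 0,"dx": 0,"dy": 0,"dz": 0,"claw": 87},
    {"ax": 0,"ay": 0,"az": 0,"dx": 0,"dy": 0,"dz": 0,"claw": 87}
  ]
}}

```text
time_s: 11.05
tcp_pos: [0.5005, 0.1546, 0.2893]
ee_rot: [[0.99, -0.138, 0.002], [-0.138, -0.99, 0.001], [0.002, -0.001, -1.0]]
wrist_force: [0.3, 0.3, 0.0]
gripper_width: 0.556
gripper_force: 0.0
```

Run:
```python
from h import *
import pickle
c=capture("wrist"); P=cloud(c);pickle.dump(c,open("w5.pkl","wb"))
comps(P,.108,.124); comps(P,.130,.15)
s=sense(); print(s["time_s"],s["tcp_pos"],s["ee_rot"].round(4).tolist())
```

```text
0.108 [218.  63.] 383 [0.6114 0.1886 0.1162] [0.6112 0.1891] [0.0173 0.0176] 86.2
0.108 [276.  63.] 384 [0.6047 0.1398 0.1162] [0.6049 0.1397] [0.018  0.0181] 56.2
0.108 [339.  86.] 1076 [0.5794 0.0894 0.1195] [0.5784 0.0883] [0.0244 0.0331] 82.9
0.108 [157.  88.] 1020 [0.5988 0.2422 0.1194] [0.5993 0.2463] [0.0249 0.0338] 83.6
0.108 [383.  86.] 271 [0.5735 0.0501 0.1144] [0.5733 0.0492] [0.0128 0.0302] 82.8
0.108 [112.  90.] 128 [0.6045 0.2854 0.114 ] [0.6042 0.2854] [0.0127 0.029 ] 82.3
0.108 [220. 110.] 345 [0.5729 0.1934 0.1162] [0.5727 0.1938] [0.0172 0.0172] 62.1
0.108 [275. 110.] 339 [0.5661 0.1461 0.1161] [0.5658 0.1463] [0.0171 0.0176] 82.0
0.13 [368.  86.] 685 [0.576  0.0686 0.1376] [0.5757 0.0678] [0.0178 0.0234] 81.8
0.13 [123.  88.] 693 [0.6023 0.2653 0.1373] [0.6022 0.2666] [0.0176 0.024 ] 81.9
0.13 [148.  88.] 214 [0.5987 0.2441 0.1409] [0.5993 0.2462] [0.0115 0.0111] 80.7
0.13 [343.  86.] 82 [0.5785 0.0897 0.1407] [0.5785 0.0886] [0.0072 0.0063] 82.2
11.1 [0.5011082  0.1545522  0.28870326] [[0.9903, -0.139, 0.0011], [-0.139, -0.9903, 0.0005], [0.001, -0.0006, -1.0]]
```

The vial stands level with the others (cap z 0.116). Now I view the pins at the yaw the plate will be placed with, so that camera offset errors cancel.

>>> {"op": "play_rows", "data": {
  "steps": [
    {"ax": 0,"ay": 0,"az": 0,"dx": 21,"dy": -27,"dz": -10,"claw": 87},
    {"ax": 0,"ay": 0,"az": 0,"dx": 21,"dy": -27,"dz": -10,"claw": 87},
    {"ax": 0,"ay": 0,"az": 0,"dx": 21,"dy": -27,"dz": -10,"claw": 87},
    {"ax": 0,"ay": 0,"az": 0,"dx": 21,"dy": -27,"dz": -10,"claw": 87},
    {"ax": 0,"ay": 0,"az": 8.1,"dx": 0,"dy": 0,"dz": 0,"claw": 87},
    {"ax": 0,"ay": 0,"az": 8.1,"dx": 0,"dy": 0,"dz": 0,"claw": 87},
    {"ax": 0,"ay": 0,"az": 8.1,"dx": 0,"dy": 0,"dz": 0,"claw": 87},
    {"ax": 0,"ay": 0,"az": 8.1,"dx": 0,"dy": 0,"dz": 0,"claw": 87},
    {"ax": 0,"ay": 0,"az": 8.1,"dx": 0,"dy": 0,"dz": 0,"claw": 87},
    {"ax": 0,"ay": 0,"az": 8.1,"dx": 0,"dy": 0,"dz": 0,"claw": 87},
    {"ax": 0,"ay": 0,"az": 8.1,"dx": 0,"dy": 0,"dz": 0,"claw": 87},
    {"ax": 0,"ay": 0,"az": 8.1,"dx": 0,"dy": 0,"dz": 0,"claw": 87},
    {"ax": 0,"ay": 0,"az": 8.1,"dx": 0,"dy": 0,"dz": 0,"claw": 87},
    {"ax": 0,"ay": 0,"az": 8.1,"dx": 0,"dy": 0,"dz": 0,"claw": 87},
    {"ax": 0,"ay": 0,"az": 8.5,"dx": 0,"dy": 0,"dz": 0,"claw": 87},
    {"ax": 0,"ay": 0,"az": 0,"dx": 0,"dy": 0,"dz": 0,"claw": 87},
    {"ax": 0,"ay": 0,"az": 0,"dx": 0,"dy": 0,"dz": 0,"claw": 87}
  ]
}}

```text
time_s: 12.8
tcp_pos: [0.5999, 0.2496, 0.3272]
ee_rot: [[-0.128, -0.992, -0.001], [-0.992, 0.128, -0.001], [0.001, 0.001, -1.0]]
wrist_force: [0.4, -0.0, -0.0]
gripper_width: 1.002
gripper_force: 0.0
```

Run:
```python
from h import *
import pickle
for j in range(2):
    c=capture("wrist"); P=cloud(c);pickle.dump(c,open("w6.pkl","wb"))
    comps(P,.113,.124,300); comps(P,.138,.15);comps(P,.078,.086,500);comps(P,.044,.052,2000)
    s=sense(); print(s["time_s"],s["tcp_pos"],s["ee_rot"].round(4).tolist(),s["joints"].round(1))
cv2.imwrite("pics/w6.png",c["frame"])
```

```text
0.113 [276.   7.] 519 [0.579  0.0953 0.1194] [0.579  0.0949] [0.0106 0.0338] 82.9
0.113 [276. 170.] 644 [0.5979 0.2437 0.1194] [0.5989 0.2463] [0.0235 0.0331] 82.5
0.138 [276. 176.] 102 [0.5989 0.2453 0.1422] [0.5991 0.2466] [0.0104 0.0109] 56.1
0.138 [273. 198.] 79 [0.6053 0.2684 0.1385] [0.6052 0.2683] [0.0118 0.0165] 84.5
0.138 [283. 198.] 40 [0.5944 0.2701 0.1385] [0.595  0.2698] [0.0108 0.0079] 83.2
0.138 [130. 257.] 748 [0.757  0.3106 0.1448] [0.7629 0.3133] [0.0249 0.0539] 83.6
0.078 [276.  87.] 5940 [0.5885 0.1651 0.0825] [0.5887 0.167 ] [0.1    0.0846] 82.7
0.044 [275.  98.] 8554 [0.59   0.1896 0.0486] [0.5907 0.1827] [0.2191 0.1128] 82.7
0.044 [130. 120.] 4326 [0.763  0.1782 0.0509] [0.7649 0.1795] [0.0647 0.1052] 7.1
12.85 [0.59976618 0.24964733 0.32736919] [[-0.1286, -0.9917, -0.0007], [-0.9917, 0.1286, -0.0007], [0.0007, 0.0006, -1.0]] [ 36.8  22.2  13.4   0.  -81.3 -44.2]
0.113 [276.   7.] 517 [0.5791 0.0953 0.1194] [0.5791 0.0948] [0.0109 0.0345] 82.9
0.113 [276. 170.] 640 [0.5975 0.2438 0.1195] [0.5987 0.2463] [0.0238 0.0331] 82.3
0.113 [144. 237.] 306 [0.7484 0.2987 0.1189] [0.7571 0.3013] [0.0153 0.0579] 73.3
0.138 [276. 176.] 100 [0.5988 0.2453 0.1423] [0.5988 0.2463] [0.0104 0.0104] 32.1
0.138 [278. 198.] 103 [0.5987 0.2697 0.1384] [0.6022 0.2687] [0.0115 0.0228] 83.3
0.138 [130. 257.] 740 [0.7571 0.3107 0.1447] [0.7636 0.3132] [0.0254 0.054 ] 85.5
0.078 [276.  87.] 5953 [0.5885 0.1651 0.0825] [0.5887 0.1671] [0.1002 0.0846] 82.7
0.044 [275.  98.] 8570 [0.5897 0.1897 0.0486] [0.5906 0.1827] [0.2194 0.113 ] 82.7
0.044 [129. 120.] 4357 [0.7636 0.178  0.0509] [0.7651 0.1795] [0.0647 0.1054] 6.8
12.9 [0.59963251 0.24966202 0.32752678] [[-0.1291, -0.9916, -0.0005], [-0.9916, 0.1291, -0.0005], [0.0006, 0.0005, -1.0]] [ 36.8  22.1  13.4   0.  -81.3 -44.3]
```

>>> {"op": "play_rows", "data": {
  "steps": [
    {"ax": 0,"ay": 0,"az": 0,"dx": 40,"dy": 8.3,"dz": 0,"claw": 60},
    {"ax": 0,"ay": 0,"az": 0,"dx": 40,"dy": 8.3,"dz": 0,"claw": 60},
    {"ax": 0,"ay": 0,"az": 0,"dx": 40,"dy": 8.3,"dz": 0,"claw": 60},
    {"ax": 0,"ay": 0,"az": 0,"dx": 40,"dy": 8.3,"dz": 0,"claw": 60},
    {"ax": 0,"ay": 0,"az": 0,"dx": 40,"dy": 8.3,"dz": 0,"claw": 60},
    {"ax": 0,"ay": 0,"az": 0,"dx": 40,"dy": 8.3,"dz": 0,"claw": 60},
    {"ax": 0,"ay": 0,"az": 0,"dx": 40,"dy": 8.3,"dz": 0,"claw": 60},
    {"ax": 0,"ay": 0,"az": 0,"dx": 40,"dy": 8.3,"dz": 0,"claw": 60},
    {"ax": 0,"ay": 0,"az": 0,"dx": 40,"dy": 8.3,"dz": 15,"claw": 60},
    {"ax": 0,"ay": 0,"az": 0,"dx": 40,"dy": 8.3,"dz": 15,"claw": 60},
    {"ax": 0,"ay": 0,"az": 0,"dx": 40,"dy": 8.3,"dz": 15,"claw": 60},
    {"ax": 0,"ay": 0,"az": 0,"dx": 40,"dy": 8.3,"dz": 15,"claw": 60},
    {"ax": 0,"ay": 0,"az": 0,"dx": 40,"dy": 8.3,"dz": 17,"claw": 60},
    {"ax": 0,"ay": 0,"az": -8.2,"dx": 0,"dy": 0,"dz": 0,"claw": 60},
    {"ax": 0,"ay": 0,"az": -8.2,"dx": 0,"dy": 0,"dz": 0,"claw": 60},
    {"ax": 0,"ay": 0,"az": -8.2,"dx": 0,"dy": 0,"dz": 0,"claw": 60},
    {"ax": 0,"ay": 0,"az": -8.2,"dx": 0,"dy": 0,"dz": 0,"claw": 60},
    {"ax": 0,"ay": 0,"az": -8.2,"dx": 0,"dy": 0,"dz": 0,"claw": 60},
    {"ax": 0,"ay": 0,"az": -8.2,"dx": 0,"dy": 0,"dz": 0,"claw": 60},
    {"ax": 0,"ay": 0,"az": -8.2,"dx": 0,"dy": 0,"dz": 0,"claw": 60}
  ]
}}

```text
time_s: 14.9
tcp_pos: [0.4243, -0.2518, 0.2512]
ee_rot: [[0.77, -0.639, 0.0], [-0.639, -0.77, -0.0], [0.0, -0.0, -1.0]]
wrist_force: [-0.3, 1.0, -0.4]
gripper_width: 0.689
gripper_force: 0.0
```

>>> {"op": "play_rows", "data": {
  "steps": [
    {"ax": 0,"ay": 0,"az": 0,"dx": 0,"dy": 0,"dz": 0,"claw": 50},
    {"ax": 0,"ay": 0,"az": 0,"dx": 0,"dy": 0,"dz": 0,"claw": 50},
    {"ax": 0,"ay": 0,"az": 0,"dx": 0,"dy": 0,"dz": 0,"claw": 50}
  ]
}}

```text
time_s: 15.2
tcp_pos: [0.4243, -0.2517, 0.2511]
ee_rot: [[0.764, -0.646, 0.0], [-0.646, -0.764, -0.0], [0.0, -0.0, -1.0]]
wrist_force: [-0.3, 0.3, 0.4]
gripper_width: 0.594
gripper_force: 0.0
```

Run:
```python
from h import *
import pickle
c=capture("wrist"); P=cloud(c);pickle.dump(c,open("w7.pkl","wb"))
f=c["frame"]
br=(f.min(2)>130)
comps(P,.002,.012,400,br); comps(P,.034,.046,100)
# dark holes inside plate
m=(np.abs(P[...,2]-.004)<.008)&br
k,l,st,ce=cv2.connectedComponentsWithStats(m.astype(np.uint8)); i=1+np.argmax(st[1:,4]); hull=np.zeros(m.shape,np.uint8)
ct,_=cv2.findContours((l==i).astype(np.uint8),cv2.RETR_EXTERNAL,2); cv2.fillConvexPoly(hull,cv2.convexHull(ct[0]),1)
d=((f.max(2)<100)&(hull>0)).astype(np.uint8)
k,l,st,ce=cv2.connectedComponentsWithStats(d)
for i in range(1,k):
    if st[i,4]>10:
        u,v=ce[i].round().astype(int); g=P[max(v-9,0):v+10,u-9:u+10].reshape(-1,3); print("dark",ce[i].round(1),st[i,4],np.nanmedian(P[l==i],0).round(4))
s=sense(); print(s["time_s"],s["tcp_pos"],s["ee_rot"].round(4).tolist(),s["joints"].round(1))
cv2.imwrite("pics/w7.png",f)
```

```text
0.002 [275.  86.] 11534 [ 0.4919 -0.3083  0.0065] [ 0.4856 -0.302 ] [0.083  0.1803] 49.9
0.034 [275.  87.] 1286 [ 0.4906 -0.3068  0.0402] [ 0.4886 -0.3056] [0.0136 0.0831] 49.5
0.034 [378. 272.] 127 [ 0.2617 -0.2667  0.0396] [ 0.258 -0.268] [0.0164 0.0134] 13.1
0.034 [ 21. 289.] 106 [0.5131 0.0675 0.0382] [0.5124 0.0673] [0.0158 0.0098] 36.2
dark [269.6  95.2] 106 [ 0.4855 -0.2958  0.04  ]
dark [274.6 163.2] 71 [ 4.274e-01 -2.531e-01  4.000e-04]
15.25 [ 0.42428747 -0.25169676  0.25109203] [[0.764, -0.6453, 0.0001], [-0.6453, -0.764, -0.0], [0.0001, -0.0001, -1.0]] [-11.8   8.5 -16.2   0.  -65.4  61.6]
```

View pics/w7.png

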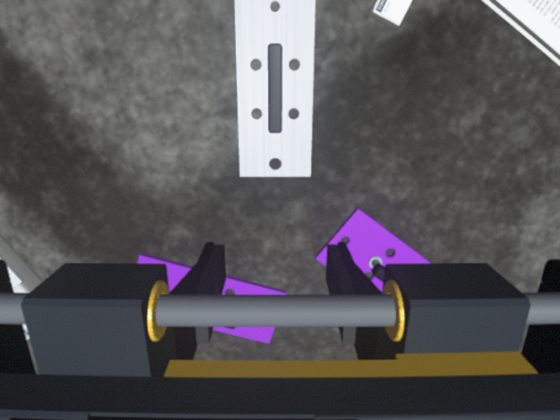

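The image shows the aluminium plate with its bar at (275,88), the big hole at the bottom (275,163) and the small one at the top (276,6). The tool is aligned with the bar.

>>> {"op": "play_rows", "data": {
  "steps": [
    {"ax": 0,"ay": 0,"az": 0,"dx": 21,"dy": 0,"dz": 0,"claw": 50},
    {"ax": 0,"ay": 0,"az": 0,"dx": 21,"dy": 0,"dz": 0,"claw": 50},
    {"ax": 0,"ay": 0,"az": 0,"dx": 21,"dy": 0,"dz": 0,"claw": 50},
    {"ax": 0,"ay": 0,"az": 0,"dx": 21,"dy": 0,"dz": 0,"claw": 50},
    {"ax": 0,"ay": 0,"az": 0,"dx": 0,"dy": 0,"dz": 33,"claw": 50},
    {"ax": 0,"ay": 0,"az": 0,"dx": 0,"dy": 0,"dz": 40,"claw": 50},
    {"ax": 0,"ay": 0,"az": 0,"dx": 0,"dy": 0,"dz": 40,"claw": 50},
    {"ax": 0,"ay": 0,"az": 0,"dx": 0,"dy": 0,"dz": 40,"claw": 50},
    {"ax": 0,"ay": 0,"az": 0,"dx": 0,"dy": 0,"dz": 0,"claw": 50},
    {"ax": 0,"ay": 0,"az": 0,"dx": 0,"dy": 0,"dz": 0,"claw": 50}
  ]
}}

```text
time_s: 16.25
tcp_pos: [0.4889, -0.3062, 0.0985]
ee_rot: [[0.765, -0.644, -0.001], [-0.644, -0.765, -0.001], [-0.0, 0.001, -1.0]]
wrist_force: [0.8, 0.8, 0.5]
gripper_width: 0.578
gripper_force: 0.0
```

Run:
```python
from h import *
shift([.4886,-.3056,.028]); print(sense()["ee_rot"].round(4).tolist())
```

```text
tcp [ 0.4889 -0.3062  0.0985] shift mm [-0.6 -0.3 70.5] t 16.25
[[0.7649, -0.6441, -0.0007], [-0.6441, -0.7649, -0.0007], [-0.0001, 0.0009, -1.0]]
```

>>> {"op": "play_rows", "data": {
  "steps": [
    {"ax": 0,"ay": 0,"az": 0,"dx": -0.5,"dy": 0,"dz": 25,"claw": 50},
    {"ax": 0,"ay": 0,"az": 0,"dx": 0,"dy": 0,"dz": 25,"claw": 50},
    {"ax": 0,"ay": 0,"az": 0,"dx": 0,"dy": 0,"dz": 15,"claw": 50},
    {"ax": 0,"ay": 0,"az": 0,"dx": 0,"dy": 0,"dz": 5,"claw": 50},
    {"ax": 0,"ay": 0,"az": 0,"dx": 0,"dy": 0,"dz": 0,"claw": 0},
    {"ax": 0,"ay": 0,"az": 0,"dx": 0,"dy": 0,"dz": 0,"claw": 0},
    {"ax": 0,"ay": 0,"az": 0,"dx": 0,"dy": 0,"dz": 0,"claw": 0},
    {"ax": 0,"ay": 0,"az": 0,"dx": 0,"dy": 0,"dz": 0,"claw": 0},
    {"ax": 0,"ay": 0,"az": 0,"dx": 0,"dy": 0,"dz": 0,"claw": 0},
    {"ax": 0,"ay": 0,"az": 0,"dx": 0,"dy": 0,"dz": 0,"claw": 0},
    {"ax": 0,"ay": 0,"az": 0,"dx": 0,"dy": 0,"dz": 0,"claw": 0},
    {"ax": 0,"ay": 0,"az": 0,"dx": 0,"dy": 0,"dz": 0,"claw": 0},
    {"ax": 0,"ay": 0,"az": 0,"dx": 0,"dy": 0,"dz": 0,"claw": 0}
  ]
}}

```text
time_s: 17.55
tcp_pos: [0.4884, -0.3055, 0.0285]
ee_rot: [[0.765, -0.644, 0.001], [-0.644, -0.765, -0.0], [0.001, -0.0, -1.0]]
wrist_force: [-1.1, 0.9, 4.8]
gripper_width: 0.153
gripper_force: 30.0
```

Run:
```python
from h import *
s=sense()
print(s["tcp_pos"],s["ee_rot"].round(4).tolist(),s["wrist_force"])
```

```text
[ 0.48840826 -0.30551269  0.02846726] [[0.7649, -0.6442, 0.0006], [-0.6442, -0.7649, -0.0002], [0.0006, -0.0002, -1.0]] [-1.06467701  0.94847852  4.76587946]
```

>>> {"op": "play_rows", "data": {
  "steps": [
    {"ax": 0,"ay": 0,"az": 0,"dx": 0,"dy": 0,"dz": -10,"claw": 0},
    {"ax": 0,"ay": 0,"az": 0,"dx": 0,"dy": 0,"dz": -25,"claw": 0},
    {"ax": 0,"ay": 0,"az": 0,"dx": 0,"dy": 0,"dz": -35,"claw": 0},
    {"ax": 0,"ay": 0,"az": 0,"dx": 0,"dy": 0,"dz": -35,"claw": 0},
    {"ax": 0,"ay": 0,"az": 0,"dx": 0,"dy": 0,"dz": -35,"claw": 0},
    {"ax": 0,"ay": 0,"az": 0,"dx": 0,"dy": 0,"dz": -35,"claw": 0},
    {"ax": 0,"ay": 0,"az": 0,"dx": 0,"dy": 0,"dz": -25,"claw": 0},
    {"ax": 0,"ay": 0,"az": 0,"dx": 0,"dy": 0,"dz": -10,"claw": 0},
    {"ax": 0,"ay": 0,"az": 4,"dx": 0,"dy": 0,"dz": 0,"claw": 0},
    {"ax": 0,"ay": 0,"az": 7,"dx": 0,"dy": 0,"dz": 0,"claw": 0},
    {"ax": 0,"ay": 0,"az": 7.9,"dx": 0,"dy": 0,"dz": 0,"claw": 0},
    {"ax": 0,"ay": 0,"az": 7.9,"dx": 0,"dy": 0,"dz": 0,"claw": 0},
    {"ax": 0,"ay": 0,"az": 7.9,"dx": 0,"dy": 0,"dz": 0,"claw": 0},
    {"ax": 0,"ay": 0,"az": 7.9,"dx": 0,"dy": 0,"dz": 0,"claw": 0},
    {"ax": 0,"ay": 0,"az": 7,"dx": 0,"dy": 0,"dz": 0,"claw": 0},
    {"ax": 0,"ay": 0,"az": 5,"dx": 0,"dy": 0,"dz": 0,"claw": 0},
    {"ax": 0,"ay": 0,"az": 2.7,"dx": 0,"dy": 0,"dz": 0,"claw": 0},
    {"ax": 0,"ay": 0,"az": 0,"dx": 0,"dy": 0,"dz": 0,"claw": 0}
  ]
}}

```text
time_s: 19.35
tcp_pos: [0.4871, -0.305, 0.2361]
ee_rot: [[-0.129, -0.992, -0.004], [-0.992, 0.129, 0.002], [-0.002, 0.004, -1.0]]
wrist_force: [0.2, -0.3, -3.4]
gripper_width: 0.156
gripper_force: 30.0
```

>>> {"op": "play_rows", "data": {
  "steps": [
    {"ax": 0,"ay": 0,"az": 0,"dx": -15,"dy": -1.5,"dz": 0,"claw": 0},
    {"ax": 0,"ay": 0,"az": 0,"dx": -25,"dy": -2,"dz": 0,"claw": 0},
    {"ax": 0,"ay": 0,"az": 0,"dx": -35,"dy": -3,"dz": 0,"claw": 0},
    {"ax": 0,"ay": 0,"az": 0,"dx": -40,"dy": -3,"dz": 0,"claw": 0},
    {"ax": 0,"ay": 0,"az": 0,"dx": -40,"dy": -3,"dz": 0,"claw": 0},
    {"ax": 0,"ay": 0,"az": 0,"dx": -40,"dy": -3,"dz": 0,"claw": 0},
    {"ax": 0,"ay": 0,"az": 0,"dx": -40,"dy": -3,"dz": 0,"claw": 0},
    {"ax": 0,"ay": 0,"az": 0,"dx": -40,"dy": -3,"dz": 0,"claw": 0},
    {"ax": 0,"ay": 0,"az": 0,"dx": -40,"dy": -3,"dz": 0,"claw": 0},
    {"ax": 0,"ay": 0,"az": 0,"dx": -40,"dy": -3,"dz": 0,"claw": 0},
    {"ax": 0,"ay": 0,"az": 0,"dx": -40,"dy": -4,"dz": 0,"claw": 0},
    {"ax": 0,"ay": 0,"az": 0,"dx": -35,"dy": -4,"dz": 0,"claw": 0},
    {"ax": 0,"ay": 0,"az": 0,"dx": -30,"dy": -2,"dz": 0,"claw": 0},
    {"ax": 0,"ay": 0,"az": 0,"dx": -15,"dy": -1,"dz": 0,"claw": 0},
    {"ax": 0,"ay": 0,"az": 0,"dx": -7,"dy": 0,"dz": 0,"claw": 0},
    {"ax": 0,"ay": 0,"az": 0,"dx": 0,"dy": 0,"dz": 0,"claw": 0},
    {"ax": 0,"ay": 0,"az": 0,"dx": 0,"dy": 0,"dz": 0,"claw": 0},
    {"ax": 0,"ay": 0,"az": 0,"dx": 0,"dy": 0,"dz": 0,"claw": 0}
  ]
}}

```text
time_s: 21.15
tcp_pos: [0.5883, 0.1663, 0.2382]
ee_rot: [[-0.13, -0.991, -0.0], [-0.991, 0.13, -0.0], [0.0, 0.0, -1.0]]
wrist_force: [-0.3, 0.5, -3.2]
gripper_width: 0.157
gripper_force: 30.0
```

Run:
```python
from h import *
shift([.5888,.1672,.1755]); s=sense();print(s["ee_rot"].round(4).tolist(),s["wrist_force"],s["moment"],s["gripper_width"])
c=capture("wrist");cv2.imwrite("pics/w8.png",c["frame"]);P=cloud(c)
comps(P,.20,.222,400); comps(P,.235,.26,60)
f=c["frame"]; m=(np.abs(P[...,2]-.214)<.01)
z=P[m]; A=np.c_[z[:,:2],np.ones(len(z))]; print("plane",np.linalg.lstsq(A,z[:,2],rcond=None)[0])
print(P[m][:,2].min(),P[m][:,2].max(),len(z))
```

```text
tcp [0.5883 0.1663 0.2382] shift mm [-1.  -0.4 62.7] t 21.15
[[-0.1304, -0.9915, -0.0002], [-0.9915, 0.1304, -0.0002], [0.0002, 0.0002, -1.0]] [-0.32032858  0.45670812 -3.23957455] [ 0.04858355 -0.05092056  0.02667928] 0.1570987977940048
0.2 [276. 154.] 28267 [0.5801 0.1118 0.2162] [0.5827 0.1244] [0.1023 0.0807] 82.5
0.235 [276. 249.] 4639 [0.5854 0.1528 0.2499] [0.5884 0.1486] [0.0324 0.0467] 12.8
0.235 [275. 343.] 1009 [0.5921 0.1953 0.2499] [0.592  0.1953] [0.0206 0.0139] 81.9
plane [-9.76182397e-04 -1.58576547e-04  2.16789848e-01]
0.20980207473248025 0.22002580275920228 28897
```

View pics/w8.png

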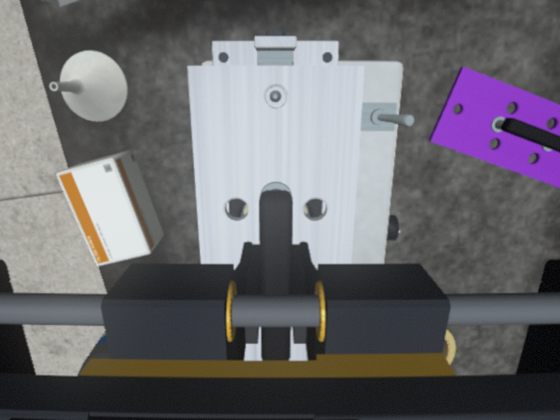

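The image shows the plate level, with its thin-pin hole at (276,96) and the pin tip centred inside. I quantify the offset.

Run:
```python
from h import *
c=capture("wrist"); f=c["frame"]
P=cloud(c)
roi=f[75:118,252:300]
pl=(np.abs(P[75:118,252:300,2]-.2165)<.004)
d=(~pl|(roi.min(2)<110)).astype(np.uint8); 
k,l,st,ce=cv2.connectedComponentsWithStats(d)
for i in range(1,k):
    if st[i,4]>30: print(ce[i]+[252,75],st[i])
K=np.array([[c["fx"],0,c["cx"]],[0,c["fy"],c["cy"]],[0,0,1.]])
R=np.array(c["rotation"]);X=np.array(c["xyz"])
def unp(u,v,z):
    p=cv2.undistortPoints(np.array([[[u,v]]],float),K,np.array([c["k1"],0,0,0.])).ravel(); r=R@np.array([p[0],p[1],1]); return X+r*(z-X[2])/r[2]
i=1+np.argmax(st[1:,4]); print("hole",unp(*(ce[i]+[252,75]),.2162).round(4))
cv2.imwrite("pics/roi.png",cv2.resize(roi,None,fx=10,fy=10,interpolation=cv2.INTER_CUBIC))
q=P[75:118,252:300]; m=(q[...,2]>.125)&(q[...,2]<.16); print("pin",m.sum(),np.nanmedian(q[m],0))
pp=np.array([.5785,.0886]);print("pin nominal",pp, sense()["tcp_pos"])
```

```text
[275.82417582  96.52197802] [ 14  11  21  22 364]
hole [0.5778 0.0871 0.2162]
pin 114 [0.57819304 0.08775236 0.14183692]
pin nominal [0.5785 0.0886] [0.58839364 0.16645685 0.23827705]
```

View pics/roi.png

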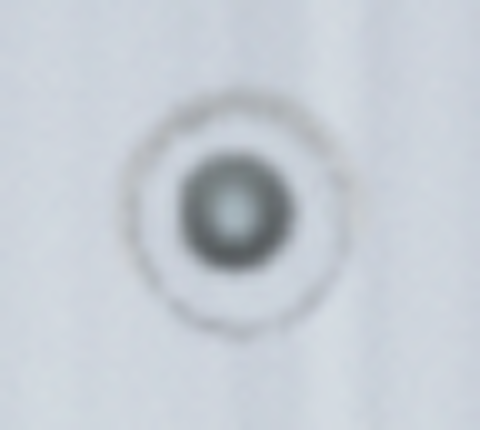

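The enlarged hole shows the pin concentric within about a millimetre; a 1 mm correction agrees with the TCP reading.

>>> {"op": "play_rows", "data": {
  "steps": [
    {"ax": 0,"ay": 0,"az": 0,"dx": -1,"dy": -0.4,"dz": 10,"claw": 0},
    {"ax": 0,"ay": 0,"az": 0,"dx": 0,"dy": 0,"dz": 20,"claw": 0},
    {"ax": 0,"ay": 0,"az": 0,"dx": 0,"dy": 0,"dz": 15,"claw": 0},
    {"ax": 0,"ay": 0,"az": 0,"dx": 0,"dy": 0,"dz": 8,"claw": 0},
    {"ax": 0,"ay": 0,"az": 0,"dx": 0,"dy": 0,"dz": 0,"claw": 0},
    {"ax": 0,"ay": 0,"az": 0,"dx": 0,"dy": 0,"dz": 0,"claw": 0},
    {"ax": 0,"ay": 0,"az": 0,"dx": 0,"dy": 0,"dz": 0,"claw": 0}
  ]
}}

```text
time_s: 21.95
tcp_pos: [0.5896, 0.1687, 0.1861]
ee_rot: [[-0.129, -0.992, 0.002], [-0.992, 0.129, 0.001], [-0.001, -0.002, -1.0]]
wrist_force: [-0.3, 0.1, -2.9]
gripper_width: 0.158
gripper_force: 30.0
```

Run:
```python
from h import *
shift([.5888,.1672,.1755]);s=sense();print(s["ee_rot"].round(4).tolist(),s["wrist_force"])
c=capture("wrist"); f=c["frame"];P=cloud(c)
comps(P,.125,.152,20)
m=np.abs(P[...,2]-.162)<.007
comps(P,.155,.168,400)
cv2.imwrite("pics/w9.png",cv2.resize(f[20:200,180:380],None,fx=3.9,fy=3.3,interpolation=cv2.INTER_CUBIC))
```

```text
tcp [0.5896 0.1687 0.1861] shift mm [ 1.6  0.7 10.6] t 21.95
[[-0.1289, -0.9917, 0.0019], [-0.9917, 0.1289, 0.0008], [-0.001, -0.0018, -1.0]] [-0.30209279  0.11565405 -2.85077469]
0.125 [278.  49.] 1491 [0.5754 0.0669 0.1378] [0.5754 0.0668] [0.015  0.0241] 82.3
0.125 [277.  93.] 167 [0.5784 0.0881 0.1427] [0.578  0.0881] [0.0067 0.0074] 82.0
0.155 [276. 154.] 28295 [0.5816 0.1142 0.1641] [0.5842 0.1267] [0.1022 0.0807] 82.6
```

>>> {"op": "play_rows", "data": {
  "steps": [
    {"ax": 0,"ay": 0,"az": 0,"dx": 0.6,"dy": 0.3,"dz": 0,"claw": 0},
    {"ax": 0,"ay": 0,"az": 0,"dx": 0,"dy": 0,"dz": 0,"claw": 0},
    {"ax": 0,"ay": 0,"az": 0,"dx": 0,"dy": 0,"dz": 0,"claw": 0},
    {"ax": 0,"ay": 0,"az": 0,"dx": 0,"dy": 0,"dz": 0,"claw": 0}
  ]
}}

```text
time_s: 22.4
tcp_pos: [0.5887, 0.1679, 0.1852]
ee_rot: [[-0.129, -0.992, 0.0], [-0.992, 0.129, 0.0], [-0.0, -0.0, -1.0]]
wrist_force: [0.3, -0.4, -3.5]
gripper_width: 0.158
gripper_force: 30.0
```

Run:
```python
from h import *
shift([.5888,.1672,.1755])
c=capture("wrist"); f=c["frame"];P=cloud(c)
comps(P,.139,.152,20); comps(P,.155,.168,400)
s=sense();print(s["ee_rot"].round(4).tolist(),s["tcp_pos"])
roi=f[70:115,252:300]
g=np.hstack([cv2.resize(roi,None,fx=8,fy=8,interpolation=cv2.INTER_CUBIC)]);cv2.imwrite("pics/roi2.png",g)
```

```text
tcp [0.5887 0.1679 0.1852] shift mm [ 0.7 -0.2  9.7] t 22.4
0.139 [276.  94.] 145 [0.5782 0.0878 0.1431] [0.5782 0.0878] [0.0067 0.0065] 64.7
0.155 [276. 154.] 28295 [0.5806 0.1134 0.1632] [0.5832 0.1259] [0.1021 0.0806] 82.6
[[-0.1291, -0.9916, 0.0001], [-0.9916, 0.1291, 0.0001], [-0.0001, -0.0001, -1.0]] [0.58866295 0.16793826 0.18513034]
```

View pics/roi2.png

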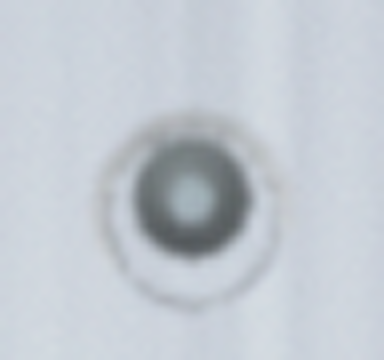

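The crop shows the pin about 0.8 mm toward image-up (+tool x) of the hole's centre, which agrees with the TCP reading. I correct that and lower.

>>> {"op": "play_rows", "data": {
  "steps": [
    {"ax": 0,"ay": 0,"az": 0,"dx": 0.8,"dy": -0.2,"dz": 0,"claw": 0},
    {"ax": 0,"ay": 0,"az": 0,"dx": 0,"dy": 0,"dz": 4,"claw": 0},
    {"ax": 0,"ay": 0,"az": 0,"dx": 0,"dy": 0,"dz": 4,"claw": 0},
    {"ax": 0,"ay": 0,"az": 0,"dx": 0,"dy": 0,"dz": 4,"claw": 0},
    {"ax": 0,"ay": 0,"az": 0,"dx": 0,"dy": 0,"dz": 3,"claw": 0},
    {"ax": 0,"ay": 0,"az": 0,"dx": 0,"dy": 0,"dz": 0,"claw": 0},
    {"ax": 0,"ay": 0,"az": 0,"dx": 0,"dy": 0,"dz": 0,"claw": 0}
  ]
}}

```text
time_s: 23.15
tcp_pos: [0.5888, 0.1671, 0.17]
ee_rot: [[-0.129, -0.992, -0.0], [-0.992, 0.129, -0.0], [0.0, 0.0, -1.0]]
wrist_force: [-0.7, -0.4, -3.9]
gripper_width: 0.156
gripper_force: 30.0
```

>>> {"op": "play_rows", "data": {
  "steps": [
    {"ax": 0,"ay": 0,"az": 0,"dx": 0,"dy": 0,"dz": 2,"claw": 0},
    {"ax": 0,"ay": 0,"az": 0,"dx": 0,"dy": 0,"dz": 2,"claw": 0},
    {"ax": 0,"ay": 0,"az": 0,"dx": 0,"dy": 0,"dz": 2,"claw": 0},
    {"ax": 0,"ay": 0,"az": 0,"dx": 0,"dy": 0,"dz": 2,"claw": 0},
    {"ax": 0,"ay": 0,"az": 0,"dx": 0,"dy": 0,"dz": 0,"claw": 0},
    {"ax": 0,"ay": 0,"az": 0,"dx": 0,"dy": 0,"dz": 0,"claw": 0}
  ]
}}

```text
time_s: 23.75
tcp_pos: [0.5888, 0.1671, 0.162]
ee_rot: [[-0.129, -0.992, -0.0], [-0.992, 0.129, -0.0], [0.0, 0.0, -1.0]]
wrist_force: [-0.3, -0.4, -2.3]
gripper_width: 0.154
gripper_force: 30.0
```

>>> {"op": "play_rows", "data": {
  "steps": [
    {"ax": 0,"ay": 0,"az": 0,"dx": 0,"dy": 0,"dz": 2,"claw": 0},
    {"ax": 0,"ay": 0,"az": 0,"dx": 0,"dy": 0,"dz": 1,"claw": 0},
    {"ax": 0,"ay": 0,"az": 0,"dx": 0,"dy": 0,"dz": 1,"claw": 0},
    {"ax": 0,"ay": 0,"az": 0,"dx": 0,"dy": 0,"dz": 0,"claw": 0}
  ]
}}

```text
time_s: 24.15
tcp_pos: [0.5893, 0.1672, 0.1596]
ee_rot: [[-0.129, -0.992, 0.002], [-0.992, 0.129, 0.0], [-0.001, -0.002, -1.0]]
wrist_force: [-1.4, -1.0, 5.1]
gripper_width: 0.159
gripper_force: 30.0
```

>>> {"op": "play_rows", "data": {
  "steps": [
    {"ax": 0,"ay": 0,"az": 0,"dx": 0,"dy": 0,"dz": 2,"claw": 0},
    {"ax": 0,"ay": 0,"az": 0,"dx": 0,"dy": 0,"dz": 2,"claw": 0},
    {"ax": 0,"ay": 0,"az": 0,"dx": 0,"dy": 0,"dz": 0,"claw": 0}
  ]
}}

```text
time_s: 24.45
tcp_pos: [0.5899, 0.1672, 0.1573]
ee_rot: [[-0.128, -0.992, 0.004], [-0.992, 0.128, 0.0], [-0.001, -0.004, -1.0]]
wrist_force: [-2.8, -2.3, 10.8]
gripper_width: 0.155
gripper_force: 30.0
```

>>> {"op": "play_rows", "data": {
  "steps": [
    {"ax": 0,"ay": 0,"az": 0,"dx": 0,"dy": 0,"dz": 2,"claw": 0},
    {"ax": 0,"ay": 0,"az": 0,"dx": 0,"dy": 0,"dz": 2,"claw": 0},
    {"ax": 0,"ay": 0,"az": 0,"dx": 0,"dy": 0,"dz": 2,"claw": 0},
    {"ax": 0,"ay": 0,"az": 0,"dx": 0,"dy": 0,"dz": 0,"claw": 0}
  ]
}}

```text
time_s: 24.85
tcp_pos: [0.5895, 0.1682, 0.1486]
ee_rot: [[-0.129, -0.992, 0.003], [-0.992, 0.129, 0.002], [-0.003, -0.002, -1.0]]
wrist_force: [-0.4, 3.0, 2.3]
gripper_width: 0.161
gripper_force: 30.0
```

Run:
```python
from h import *
c=capture("wrist");P=cloud(c); m=np.abs(P[...,2]-.130)<.013
cnt,_=np.histogram(P[m][:,2],bins=np.arange(.117,.144,.002));print(cnt)
comps(P,.117,.129,400); comps(P,.129,.141,100)
s=sense();print(s["tcp_pos"],s["wrist_force"],s["ee_rot"].round(4).tolist())
```

```text
[  168    81    71   132  9878 18809   634   190   179   417  1718   236
   110]
0.117 [276. 153.] 28409 [0.581  0.1133 0.1273] [0.5838 0.1257] [0.1038 0.0807] 82.6
0.129 [278.  40.] 2665 [0.5754 0.0664 0.1376] [0.5753 0.0665] [0.0184 0.0241] 81.7
0.129 [277.  94.] 106 [0.5785 0.0875 0.1391] [0.5783 0.0879] [0.0075 0.0073] 82.4
0.129 [276. 188.] 129 [0.5844 0.1314 0.1296] [0.5845 0.1314] [0.0057 0.0147] 82.4
[0.58950087 0.16823278 0.1485786 ] [-0.67807621  4.09389879  3.20275485] [[-0.1287, -0.9917, 0.0025], [-0.9917, 0.1287, 0.0021], [-0.0024, -0.0022, -1.0]]
```

>>> {"op": "play_rows", "data": {
  "steps": [
    {"ax": 0,"ay": 0,"az": 0,"dx": 0,"dy": 0,"dz": 2,"claw": 0},
    {"ax": 0,"ay": 0,"az": 0,"dx": 0,"dy": 0,"dz": 2,"claw": 0},
    {"ax": 0,"ay": 0,"az": 0,"dx": 0,"dy": 0,"dz": 2,"claw": 0},
    {"ax": 0,"ay": 0,"az": 0,"dx": 0,"dy": 0,"dz": 0,"claw": 0},
    {"ax": 0,"ay": 0,"az": 0,"dx": 0,"dy": 0,"dz": 0,"claw": 0}
  ]
}}

```text
time_s: 25.4
tcp_pos: [0.5895, 0.1678, 0.1473]
ee_rot: [[-0.127, -0.992, 0.004], [-0.992, 0.127, 0.001], [-0.002, -0.004, -1.0]]
wrist_force: [-9.6, 2.1, 22.6]
gripper_width: 0.158
gripper_force: 30.0
```

Run:
```python
from h import *
c=capture("wrist");P=cloud(c)
comps(P,.117,.129,400); comps(P,.129,.141,100)
m=np.abs(P[...,2]-.126)<.004; z=P[m]; A=np.c_[z[:,:2],np.ones(len(z))]; print(np.linalg.lstsq(A,z[:,2],rcond=None)[0])
```

```text
0.117 [276. 154.] 28430 [0.5815 0.1134 0.1256] [0.5839 0.1256] [0.1023 0.0807] 82.6
0.129 [278.  45.] 2622 [0.5756 0.0681 0.1375] [0.5757 0.0684] [0.0176 0.0243] 83.1
0.129 [278.  95.] 113 [0.5778 0.0878 0.1389] [0.5782 0.0879] [0.0074 0.0077] 83.2
[-0.00116566 -0.00106045  0.12639608]
```

>>> {"op": "play_rows", "data": {
  "steps": [
    {"ax": 0,"ay": 0,"az": 0,"dx": 0,"dy": 0,"dz": -4,"claw": 0},
    {"ax": 0,"ay": 0,"az": 0,"dx": 0,"dy": 0,"dz": 0,"claw": 45},
    {"ax": 0,"ay": 0,"az": 0,"dx": 0,"dy": 0,"dz": 0,"claw": 45},
    {"ax": 0,"ay": 0,"az": 0,"dx": 0,"dy": 0,"dz": 0,"claw": 45},
    {"ax": 0,"ay": 0,"az": 0,"dx": 0,"dy": 0,"dz": 0,"claw": 45},
    {"ax": 0,"ay": 0,"az": 0,"dx": 0,"dy": 0,"dz": 0,"claw": 45},
    {"ax": 0,"ay": 0,"az": 0,"dx": 0,"dy": 0,"dz": 0,"claw": 45},
    {"ax": 0,"ay": 0,"az": 0,"dx": 0,"dy": 0,"dz": -10,"claw": 45},
    {"ax": 0,"ay": 0,"az": 0,"dx": 0,"dy": 0,"dz": -30,"claw": 45},
    {"ax": 0,"ay": 0,"az": 0,"dx": 0,"dy": 0,"dz": -40,"claw": 45},
    {"ax": 0,"ay": 0,"az": 0,"dx": 0,"dy": 0,"dz": -40,"claw": 45},
    {"ax": 0,"ay": 0,"az": 0,"dx": 0,"dy": 0,"dz": -20,"claw": 45}
  ]
}}

```text
time_s: 26.65
tcp_pos: [0.5901, 0.1673, 0.2916]
ee_rot: [[-0.129, -0.992, 0.007], [-0.992, 0.129, 0.003], [-0.003, -0.007, -1.0]]
wrist_force: [-1.1, -0.0, 0.7]
gripper_width: 0.515
gripper_force: 0.0
```

>>> {"op": "play_rows", "data": {
  "steps": [
    {"ax": 0,"ay": 0,"az": -8.2,"dx": 0,"dy": 0,"dz": 0,"claw": 0},
    {"ax": 0,"ay": 0,"az": -8.2,"dx": 0,"dy": 0,"dz": 0,"claw": 0},
    {"ax": 0,"ay": 0,"az": -8.2,"dx": 0,"dy": 0,"dz": 0,"claw": 0},
    {"ax": 0,"ay": 0,"az": -8.2,"dx": 0,"dy": 0,"dz": 0,"claw": 0},
    {"ax": 0,"ay": 0,"az": -8.2,"dx": 0,"dy": 0,"dz": 0,"claw": 0},
    {"ax": 0,"ay": 0,"az": -8.2,"dx": 0,"dy": 0,"dz": 0,"claw": 0},
    {"ax": 0,"ay": 0,"az": -8.2,"dx": 0,"dy": 0,"dz": 0,"claw": 0},
    {"ax": 0,"ay": 0,"az": -8.2,"dx": 0,"dy": 0,"dz": 0,"claw": 0},
    {"ax": 0,"ay": 0,"az": -8.2,"dx": 0,"dy": 0,"dz": 0,"claw": 0},
    {"ax": 0,"ay": 0,"az": -8.2,"dx": 0,"dy": 0,"dz": 0,"claw": 0},
    {"ax": 0,"ay": 0,"az": -8,"dx": 0,"dy": 0,"dz": 0,"claw": 0},
    {"ax": 0,"ay": 0,"az": 0,"dx": -30,"dy": 0,"dz": 0,"claw": 0},
    {"ax": 0,"ay": 0,"az": 0,"dx": -30,"dy": 0,"dz": 0,"claw": 0},
    {"ax": 0,"ay": 0,"az": 0,"dx": -30,"dy": 0,"dz": 0,"claw": 0},
    {"ax": 0,"ay": 0,"az": 0,"dx": 0,"dy": 0,"dz": 0,"claw": 0},
    {"ax": 0,"ay": 0,"az": 0,"dx": 0,"dy": 0,"dz": 0,"claw": 0}
  ]
}}

```text
time_s: 28.25
tcp_pos: [0.4995, 0.1789, 0.2875]
ee_rot: [[0.992, -0.128, 0.002], [-0.128, -0.992, 0.001], [0.002, -0.001, -1.0]]
wrist_force: [0.6, 0.3, -0.1]
gripper_width: 0.005
gripper_force: 0.0
```

Run:
```python
from h import *
s=sense();print(s["time_s"],s["tcp_pos"],s["ee_rot"].round(4).tolist(),s["joints"].round(1))
c=capture("wrist");P=cloud(c);cv2.imwrite("pics/w11.png",c["frame"])
comps(P,.120,.129,400); comps(P,.129,.142,50);comps(P,.05,.1,15,(P[...,0]<.53)&(P[...,0]>.4)&(P[...,1]<.2))
m=np.abs(P[...,2]-.126)<.003; z=P[m]; A=np.c_[z[:,:2],np.ones(len(z))]; print(np.linalg.lstsq(A,z[:,2],rcond=None)[0])
t=np.deg2rad(-7.45);R=np.array([[np.cos(t),-np.sin(t)],[np.sin(t),np.cos(t)]]);O=np.array([.5888,.1672])
for p in((-97,-60),(-116,-60),(-140,-60),(-90,-60)): print(p,O+R@np.array(p)/1000)
```

```text
28.25 [0.49947313 0.17891828 0.28746505] [[0.9918, -0.128, 0.0022], [-0.128, -0.9918, 0.0012], [0.002, -0.0014, -1.0]] [ 37.3  10.8  -8.    0.  -71.1  45.4]
0.12 [275.  78.] 19417 [0.5918 0.1672 0.1256] [0.5894 0.1677] [0.1893 0.0801] 82.4
0.129 [152.  81.] 761 [0.6021 0.2654 0.1373] [0.6022 0.2664] [0.0188 0.0243] 84.1
0.129 [399.  82.] 751 [0.576  0.0693 0.1374] [0.5759 0.0681] [0.0179 0.0242] 82.5
0.129 [179.  81.] 120 [0.5986 0.2432 0.1385] [0.5992 0.2464] [0.011  0.0117] 64.5
0.129 [373.  82.] 71 [0.5786 0.0909 0.1381] [0.5782 0.0888] [0.0072 0.0078] 82.9
0.05 [380. 131.] 18 [0.5265 0.0627 0.0512] [0.5263 0.0628] [0.0077 0.0023] 82.1
0.05 [332. 189.] 200 [0.4758 0.122  0.0779] [0.4756 0.1208] [0.0101 0.0205] 72.4
[ 0.0014055  -0.00075965  0.12488031]
(-97, -60) [0.48483918 0.12028361]
(-116, -60) [0.46599957 0.12274717]
(-140, -60) [0.44220217 0.12585903]
(-90, -60) [0.49178009 0.11937598]
```

Both catches are back at their closed positions, and the plate is level at the flush height. Now I bring the closed fingers down in front of the toggle.

>>> {"op": "play_rows", "data": {
  "steps": [
    {"ax": 0,"ay": 0,"az": 0,"dx": -18,"dy": 20,"dz": 0,"claw": 0},
    {"ax": 0,"ay": 0,"az": 0,"dx": -18,"dy": 20,"dz": 0,"claw": 0},
    {"ax": 0,"ay": 0,"az": 0,"dx": -19,"dy": 20,"dz": 0,"claw": 0},
    {"ax": 0,"ay": 0,"az": 0,"dx": 0,"dy": 0,"dz": 40,"claw": 0},
    {"ax": 0,"ay": 0,"az": 0,"dx": 0,"dy": 0,"dz": 45,"claw": 0},
    {"ax": 0,"ay": 0,"az": 0,"dx": 0,"dy": 0,"dz": 45,"claw": 0},
    {"ax": 0,"ay": 0,"az": 0,"dx": 0,"dy": 0,"dz": 20,"claw": 0},
    {"ax": 0,"ay": 0,"az": 0,"dx": 0,"dy": 0,"dz": 0,"claw": 0},
    {"ax": 0,"ay": 0,"az": 0,"dx": 0,"dy": 0,"dz": 0,"claw": 0}
  ]
}}

```text
time_s: 29.2
tcp_pos: [0.4385, 0.1266, 0.1366]
ee_rot: [[0.992, -0.129, 0.001], [-0.129, -0.992, -0.0], [0.001, 0.0, -1.0]]
wrist_force: [0.7, 0.4, 0.1]
gripper_width: 0.008
gripper_force: 0.0
```

Run:
```python
from h import *
shift([.4372,.1265,.080])
```

```text
tcp [0.4385 0.1266 0.1366] shift mm [-1.4  0.3 56.6] t 29.2
```

>>> {"op": "play_rows", "data": {
  "steps": [
    {"ax": 0,"ay": 0,"az": 0,"dx": -2,"dy": 0,"dz": 25,"claw": 0},
    {"ax": 0,"ay": 0,"az": 0,"dx": 0,"dy": 0,"dz": 22,"claw": 0},
    {"ax": 0,"ay": 0,"az": 0,"dx": 0,"dy": 0,"dz": 10,"claw": 0},
    {"ax": 0,"ay": 0,"az": 0,"dx": 0,"dy": 0,"dz": 0,"claw": 0},
    {"ax": 0,"ay": 0,"az": 0,"dx": 6,"dy": 0,"dz": 0,"claw": 0},
    {"ax": 0,"ay": 0,"az": 0,"dx": 6,"dy": 0,"dz": 0,"claw": 0},
    {"ax": 0,"ay": 0,"az": 0,"dx": 6,"dy": 0,"dz": 0,"claw": 0},
    {"ax": 0,"ay": 0,"az": 0,"dx": 6,"dy": 0,"dz": 0,"claw": 0},
    {"ax": 0,"ay": 0,"az": 0,"dx": 6,"dy": 0,"dz": 0,"claw": 0},
    {"ax": 0,"ay": 0,"az": 0,"dx": 6,"dy": 0,"dz": 0,"claw": 0},
    {"ax": 0,"ay": 0,"az": 0,"dx": 6,"dy": 0,"dz": 0,"claw": 0},
    {"ax": 0,"ay": 0,"az": 0,"dx": 4,"dy": 0,"dz": 0,"claw": 0},
    {"ax": 0,"ay": 0,"az": 0,"dx": 0,"dy": 0,"dz": 0,"claw": 0},
    {"ax": 0,"ay": 0,"az": 0,"dx": 0,"dy": 0,"dz": 0,"claw": 0}
  ]
}}

```text
time_s: 30.6
tcp_pos: [0.481, 0.1206, 0.0789]
ee_rot: [[0.992, -0.129, 0.0], [-0.129, -0.992, -0.0], [0.0, 0.0, -1.0]]
wrist_force: [-0.7, -0.5, -0.2]
gripper_width: 0.005
gripper_force: 0.5
```

```bash
cat > t.py <<'E'
from h import *
O=np.array([.5888,.1672]);t=np.deg2rad(-7.45);R=np.array([[np.cos(t),-np.sin(t)],[np.sin(t),np.cos(t)]])
s=sense();print(s["time_s"],"tcp shaker",(R.T@(s["tcp_pos"][:2]-O)*1000).round(1),s["tcp_pos"][2],s["wrist_force"])
for n in("scene","side","wrist"):
    P=cloud(capture(n)); q=P.reshape(-1,3); l=np.c_[(q[:,:2]-O)@R,q[:,2]]*1000
    k=l[(abs(l[:,0]+97)<35)&(abs(l[:,1]+60)<9)&(l[:,2]>55)&(l[:,2]<90)]
    print(n,len(k),k[np.argsort(k[:,2])][::max(1,len(k)//8)].round().tolist())
E
python3 t.py
```

```text
30.6 tcp shaker [-100.8  -60.2] 0.07885100749374921 [-0.67654426 -0.49649807 -0.19103327]
scene 17 [[-110.0, -57.0, 61.0], [-112.0, -67.0, 66.0], [-111.0, -60.0, 69.0], [-111.0, -60.0, 73.0], [-113.0, -57.0, 76.0], [-111.0, -61.0, 79.0], [-111.0, -55.0, 83.0], [-111.0, -55.0, 87.0], [-110.0, -54.0, 90.0]]
side 43 [[-94.0, -57.0, 56.0], [-87.0, -59.0, 62.0], [-85.0, -55.0, 67.0], [-101.0, -53.0, 73.0], [-85.0, -54.0, 75.0], [-88.0, -58.0, 77.0], [-95.0, -53.0, 80.0], [-85.0, -59.0, 83.0], [-113.0, -65.0, 85.0]]
wrist 1352 [[-90.0, -53.0, 65.0], [-90.0, -66.0, 73.0], [-91.0, -58.0, 78.0], [-82.0, -65.0, 81.0], [-86.0, -60.0, 82.0], [-89.0, -65.0, 83.0], [-97.0, -60.0, 84.0], [-90.0, -65.0, 86.0]]
```

>>> {"op": "play_rows", "data": {
  "steps": [
    {"ax": 0,"ay": 0,"az": 0,"dx": 2,"dy": 0,"dz": 0,"claw": 0},
    {"ax": 0,"ay": 0,"az": 0,"dx": 2,"dy": 0,"dz": 0,"claw": 0},
    {"ax": 0,"ay": 0,"az": 0,"dx": 0,"dy": 0,"dz": 0,"claw": 0},
    {"ax": 0,"ay": 0,"az": 0,"dx": 0,"dy": 0,"dz": 0,"claw": 0}
  ]
}}

```text
time_s: 31.15
tcp_pos: [0.4829, 0.1201, 0.0787]
ee_rot: [[0.992, -0.13, -0.004], [-0.13, -0.992, -0.001], [-0.004, 0.001, -1.0]]
wrist_force: [-7.3, 3.3, 2.7]
gripper_width: 0.006
gripper_force: 4.2
```

>>> {"op": "play_rows", "data": {
  "steps": [
    {"ax": 0,"ay": 0,"az": 0,"dx": 1.5,"dy": 0,"dz": 0,"claw": 0},
    {"ax": 0,"ay": 0,"az": 0,"dx": 1,"dy": 0,"dz": 0,"claw": 0},
    {"ax": 0,"ay": 0,"az": 0,"dx": 0,"dy": 0,"dz": 0,"claw": 0},
    {"ax": 0,"ay": 0,"az": 0,"dx": 0,"dy": 0,"dz": 0,"claw": 0}
  ]
}}

```text
time_s: 31.55
tcp_pos: [0.4833, 0.1198, 0.0785]
ee_rot: [[0.991, -0.13, -0.008], [-0.13, -0.992, -0.001], [-0.008, 0.002, -1.0]]
wrist_force: [-13.8, 6.7, 7.2]
gripper_width: 0.007
gripper_force: 7.5
```

The force rises steeply at the expected hard stop, so I back off and check.

>>> {"op": "play_rows", "data": {
  "steps": [
    {"ax": 0,"ay": 0,"az": 0,"dx": -15,"dy": 0,"dz": 0,"claw": 0},
    {"ax": 0,"ay": 0,"az": 0,"dx": -20,"dy": 0,"dz": 0,"claw": 0},
    {"ax": 0,"ay": 0,"az": 0,"dx": -15,"dy": 0,"dz": -20,"claw": 0},
    {"ax": 0,"ay": 0,"az": 0,"dx": 0,"dy": 0,"dz": -45,"claw": 0},
    {"ax": 0,"ay": 0,"az": 0,"dx": 0,"dy": 0,"dz": -45,"claw": 0},
    {"ax": 0,"ay": 0,"az": 0,"dx": 0,"dy": 0,"dz": -45,"claw": 0},
    {"ax": 0,"ay": 0,"az": 0,"dx": 20,"dy": -20,"dz": -45,"claw": 0},
    {"ax": 0,"ay": 0,"az": 0,"dx": 20,"dy": -20,"dz": 0,"claw": 0},
    {"ax": 0,"ay": 0,"az": 0,"dx": 0,"dy": 0,"dz": 0,"claw": 0},
    {"ax": 0,"ay": 0,"az": 0,"dx": 0,"dy": 0,"dz": 0,"claw": 0},
    {"ax": 0,"ay": 0,"az": 0,"dx": 0,"dy": 0,"dz": 0,"claw": 0}
  ]
}}

```text
time_s: 32.65
tcp_pos: [0.4807, 0.1592, 0.2758]
ee_rot: [[0.992, -0.129, -0.001], [-0.129, -0.992, -0.001], [-0.001, 0.001, -1.0]]
wrist_force: [-0.5, 0.4, 0.2]
gripper_width: 0.008
gripper_force: 0.0
```

```bash
python3 t.py
python3 - <<'E'
from h import *
P=cloud(capture("wrist")); comps(P,.120,.129,400); comps(P,.129,.142,50)
E
```

```text
32.65 tcp shaker [-106.1  -21.9] 0.27581383156399003 [-0.52805889  0.37051636  0.15921905]
scene 23 [[-94.0, -67.0, 55.0], [-88.0, -63.0, 57.0], [-94.0, -67.0, 60.0], [-89.0, -67.0, 66.0], [-86.0, -68.0, 70.0], [-84.0, -65.0, 71.0], [-87.0, -64.0, 71.0], [-76.0, -65.0, 75.0], [-85.0, -67.0, 77.0], [-83.0, -64.0, 78.0], [-79.0, -64.0, 80.0], [-84.0, -60.0, 81.0]]
side 23 [[-94.0, -57.0, 56.0], [-87.0, -58.0, 58.0], [-90.0, -60.0, 61.0], [-95.0, -52.0, 62.0], [-91.0, -55.0, 67.0], [-82.0, -55.0, 71.0], [-88.0, -53.0, 72.0], [-88.0, -55.0, 75.0], [-85.0, -59.0, 76.0], [-79.0, -55.0, 78.0], [-82.0, -58.0, 80.0], [-79.0, -56.0, 81.0]]
wrist 144 [[-96.0, -60.0, 55.0], [-91.0, -62.0, 64.0], [-85.0, -57.0, 75.0], [-75.0, -57.0, 80.0], [-76.0, -57.0, 81.0], [-78.0, -56.0, 82.0], [-79.0, -60.0, 82.0], [-80.0, -57.0, 83.0]]
0.12 [248.  56.] 21734 [0.5903 0.1658 0.1256] [0.5894 0.1677] [0.1896 0.0802] 82.5
0.129 [117.  59.] 876 [0.6015 0.2649 0.1372] [0.6018 0.2667] [0.0186 0.0246] 83.8
0.129 [378.  59.] 822 [0.5758 0.0687 0.1375] [0.5757 0.068 ] [0.0181 0.0237] 82.6
0.129 [145.  59.] 148 [0.5977 0.2429 0.1383] [0.5987 0.2456] [0.0099 0.0116] 67.0
0.129 [349.  59.] 70 [0.5775 0.0907 0.1384] [0.5783 0.0887] [0.0077 0.007 ] 2.1
```

The toggle tip is at x ≈ -78, fully on. The plate is flush and both catches are closed.

```bash
python3 -c "
from station import *
print(finish_job())"
```

```text
the job is handed in; nothing more can be done
None
```

The job is handed in at about 33 s of the 66 s limit: the vial stands in its pocket, the plate was lowered onto the pins and measures flush with both catches closed, and the toggle was then pushed fully on. I got no verdict back from the judge.

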